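Drive the gib-head key home in the pulley hub

ROBOT

A 6-joint arm with a two-finger parallel gripper is mounted at the origin on the work surface. World frame = base frame: x ahead of the robot, y to its left, z up, the work surface at z = 0. Lengths are in m, angles in rad, forces in N, time in s.
With the tool pointing down it reaches from about 0.35 to 0.8 m from the base axis. Payload 7.3 kg.
Tool frame: the origin (TCP) lies midway between the tips of the shut fingers; the grasp point (between the pads) lies 19 mm behind it; z points along the fingers, y is the direction in which the jaws open and shut (so a half turn about z gives the same grasp; the last joint's range is limited). The gripper opens to 85 mm and grips with 20 to 120 N. Pads are 22 mm wide; open, the fingers measure 114 mm over their backs; the gripper's body (76 mm by 85 mm) begins 54 mm behind the grasp point. The pads swing forward as they close: fully open they stand 13 mm farther back than shut.
Start: joints at [1.095, 0.342, 1.524, -0, 1.275, -0.146], TCP at [0.17, 0.497, 0.231] pointing down, gripper open.
Joint ranges: [-2.53, 2.53], [-0.77, 2.02], [0.04, 2.7], [-1, 4.14], [0.28, 2.66], [-3.11, 3.11]. Speed limits (rad/s): [2.57, 2.57, 3.14, 3.14, 3.14, 3.14].

INTERFACE

Orientations are given as a unit quaternion [w, x, y, z].
In Python, from bench import bot, grab_frame, camera_params, job_done, regions_of gives the robot as it stands.
- The arm moves only by the tool servo_tool, never from a script. Its argument "series" is a list that holds one entry, the list of rows, each a list of 7 numbers: the turn, a rotation vector about the tool's x, y, z in units of 1.5 rad (1.0 is 1.5 rad), then the shift along the tool's x, y, z in units of 25 cm (1.0 is 25 cm), then the gripper command: -1 is fully open, 1 is shut, values between are in proportion. In form: [[[rx, ry, rz, dx, dy, dz, fingers], ...]]. A call has 1 to 20 rows; each row shifts and turns the pose as measured when the row begins, along the tool's axes as they then stand; what a row does not reach is not made up. A row lasts 1/12 s, in which the tool goes at most 41.7 mm and 7.16 degrees, less where a joint would pass 70% of its speed; a pose out of reach is approached as far as the arm can. A call with a number of a shift or a turn outside -1 to 1 is refused whole. A call with a gripper value outside its range is refused whole. The fingers move at their own pace and stop on an object; "squeeze" is the grip in N (left out, the last holds). Time passes only in rows, so rows that do not move let the fingers close. It gives the time, the measured TCP pose, the force and the opening at its end, in the units of the state.
- bot.get_obs(): the state, without advancing time (a new reading comes with each control period).
- grab_frame(name): name is "scene" or "top" or "wrist"; returns (picture, depth): 420x560x3 uint8, red, green, blue; 420x560 float32, m along the optical axis (not along the pixel's ray), 0 where there is no reading.
- camera_params(name): a dict with "fx", "fy", "cx", "cy" (pixels), "k1" (the pictures are not rectified: a ray, as slopes to the right and down, at radius r is drawn at 1 + k1 r^2 times it, then the intrinsics apply), "extrinsics" (4x4, takes a point from camera to world coordinates). Camera axes: x right, y up, looking along -z (the intrinsics and any distortion apply to the point x, -y, -z); pixel columns grow to the right and rows downward; lengths in m; the calibration is good to about 2 mm. A picture is of the moment at which its call begins: read the wrist's pose just before it. camera_params takes no time and is no camera call; for the wrist camera it gives the pose at the moment of the call.
- job_done(): hands the job in, once; it reports no verdict.
Trained networks look in the newest picture that a camera, given by its name, has taken for a name from the list of things; names that differ only in an ending like _2 or _b are one class to them, and where a whole thing is asked for, a point or a joint stands for the part that bears it (a point fixed in the world has none). Each returns a list of dicts, best first, with "p" (0 to 1); they miss things now and then, are a little off and sometimes report something else, mostly with a low value. They report only what shows in the picture. A call takes as long as a camera call.
- regions_of(label, camera): "mask" (420x560 bool, what is visible of it) and "centre" ([column, row] in pixels, amid what is visible of it).
The state is a dict: "clock": time; "joints": joint angles; "joint_velocities": joint speeds; "tau": joint torques, N m; "ee_pos": TCP position; "ee_rot": TCP orientation; "wrist_force": force on the tool from outside, world axes, zero at the start; "ft_torque": the same for the moment, N m; "finger_gap": finger opening in m.
Only numpy, scipy, OpenCV 4.12 (cv2) and the standard library are available. Lean on these libraries where they do the work, as an engineer would, in place of code of your own. Each camera call takes 0.05 s, during which the arm holds its last target.

TASK

Slide the loose gib-head taper key, thin end first, into the keyway between the green pulley's hub and its shaft until it just nips, without forcing it by hand, and let go. Then take the brass drift and tap the key's head with it, lightly (about 20 N a tap, never hard), until the key is wedged tight and stops moving. Lay the drift gently flat on the bench again and leave the standing valves undisturbed.

Things in the scene. Friction and masses are not known exactly. Their poses are not given: they have to be found in the camera images.
- pulley: Green two-groove V-belt pulley, fixed, rim 130 mm across, on the end of a steel shaft 56 mm across lying level in two V-blocks. The hub, 92 mm across and 70 mm long, stands 25 mm out of the rim on the keyed side. Origin: on the bench under the middle of the hub's keyed face; y: level along the shaft, into the hub (the way the key is driven); z up. Shaft end and hub face are flush at y = 0; shaft axis at z = 80 mm.
- keyway_mouth (a point): Point at the mouth of the keyway, on top of the shaft: middle of its floor, in the hub's face, 102 mm above the bench. The keyway is 18 mm wide (corners bevelled at the mouth) and runs level through the hub along the pulley's y. At the mouth it is about 11 mm high, and its roof comes down 1 in 20 inwards. The shaft sits up to 0.6 mm high or low in the bore (floor and height with it), which is not measured.
- key_head (a point): Centre of the head of the loose steel key, dark, 0.16 kg. Head: 16 mm wide, 16 long, 22 high, so 11 mm above the flat underside. Axes: y along the key to its thin end, z up as it lies and as it goes in. Shank: 16 mm wide, 88 long, 12.4 high at the head, falling 1 in 20 to 8 mm at the tip. It nips with the tip 52 to 76 mm past the mouth; each further mm takes about 7 N more. Tight: taps of about 20 N no longer move it.
- key_tip (a point): Middle of the key's thin end, 4 mm above its underside and 96 mm from key_head along the key's y. Held by the head, this end may hang 1 to 3 mm low or sit slightly askew in the fingers.
- drift_mid (a point): Centre of the brass drift, a square bar 20 x 20 x 130 mm, about 0.4 kg, lying on the bench (centre 10 mm up); y along its length. Either end may strike.
- valve1_mid (a point): Engine valve standing loose on its head, stem up: head 38 mm across, 115 mm high; the point is half-way up. Leave alone.
- valve2_mid (a point): A second such valve, standing. Leave alone.
- valve3_mid (a point): A third such valve, standing. Leave alone.

How it is judged:
On the way, in this order (a step that is already met when the one before it is completed fails the run):
1. the key has been slid into the keyway, its tip more than 45 mm past the mouth, and let go, not yet tight (it bears on the hub with under 10 N) (y of key_tip in the frame of pulley above 0.045 m and x of key_tip in the frame of pulley between -0.004 and 0.004 m and height (world z) of key_tip above 0.1 m and contact force between the fingers and key below 0.1 N and contact force between key and pulley below 10 N), for 0.2 s.
2. the key's head is tapped with the drift with more than 8 N (contact force between drift and key above 8 N).
At the end, for the whole second after the job is handed in: the key sits in the keyway (tip over 50 mm in, in line) wedged so that it bears on the hub with over 12 N, left to itself; the drift lies flat on the bench, both at rest; the valves stand where they stood (contact force between key and pulley above 12 N and y of key_tip in the frame of pulley above 0.05 m and x of key_tip in the frame of pulley between -0.004 and 0.004 m and angle between the y axis of key_tip and the y axis of pulley, either way round below 0.08 rad and linear speed of each of key, drift below 0.01 m/s and height (world z) of drift_mid below 0.013 m and contact force between drift and key below 0.1 N); the robot touches nothing.
It fails at once if the drift strikes or presses the key with over 40 N (contact force between drift and key above 40 N).
It fails at once if the key is over-driven or jammed: it bears on the pulley with over 36 N (contact force between key and pulley above 36 N).
It fails at once if the key or the drift is dropped (moves over 0.5 m/s out of the fingers) ((contact force between the fingers and drift below 0.1 N and linear speed of drift above 0.5 m/s) or (contact force between the fingers and key below 0.1 N and linear speed of key above 0.5 m/s)).
It fails at once if a valve is shifted over 20 mm or tipped (distance of any of valve1_mid, valve2_mid, valve3_mid from where it was at the start of the episode above 0.02 m or angle between any of valve1_mid, valve2_mid, valve3_mid's own z axis and vertical above 0.3 rad).
It also fails if it takes over 69 s, if anything falls off the work surface, if the arm or the gripper's body presses on something with over 40 N, if the wrist force passes 120 N, or if a joint passes its speed limit or range.

## Working session

There is one attempt and no reset: what is moved stays moved. The work goes in short steps, Python scripts to look and compute and a tool call to move; the robot and the scene stay as the last step left them, time stands still between calls to the robot, and variables do not carry over. Pictures are saved under pics/ and viewed, and the job is handed in when it is done.

Besides the shell and the picture viewer there is one more tool, called after "Emit:" as name(argument=value, ...), one argument or row to a line, values as JSON. servo_tool: Moves the arm, as the interface text tells. Its arguments: {"type":"object","properties":{"series":{"type":"array","items":{"type":"array","items":{"type":"array","items":{"type":"number","minimum":-1,"maximum":1}}}},"squeeze":{"type":"number"}},"required":["series"]}

```bash
ls; mkdir -p pics
python3 - <<'E'
from bench import *
import cv2
o=bot.get_obs(); print(o)
for n in("scene","top","wrist"):
    im,d=grab_frame(n); cv2.imwrite(f"pics/{n}0.png",im[:,:,::-1]); 
    import numpy as np; np.savez(f"{n}0.npz",im=im,d=d); p=camera_params(n); print(n,p)
E
```

```text
pics
{'clock': 0.0, 'joints': array([ 1.09502625e+00,  3.42708416e-01,  1.52499555e+00,  2.23960414e-05,
        1.27541810e+00, -1.45995895e-01]), 'joint_velocities': array([-1.15988583e-04,  1.30652699e-03, -1.22466025e-03,  7.86979651e-05,
        6.32308339e-04,  1.93185780e-03]), 'tau': array([-9.33701449e-04, -4.33674216e+01, -2.46003717e+01, -4.03889126e-04,
        8.05707386e-03, -1.93810212e-05]), 'ee_pos': array([0.16979769, 0.49636514, 0.23064088]), 'ee_rot': array([-2.44120466e-04,  1.64144129e-01,  9.86436070e-01, -7.24773230e-04]), 'wrist_force': array([ 0.44759452,  0.07431217, -0.04791187]), 'ft_torque': array([0.02472092, 0.0163921 , 0.02224305]), 'finger_gap': 0.08535191586202585}
scene {'fx': 447.9513840733623, 'fy': 447.9513840733623, 'cx': 281.79154516283114, 'cy': 210.57500715404683, 'k1': -0.08077241054145112, 'extrinsics': array([[ 0.03165232, -0.80348462,  0.59448347,  1.11111428],
       [ 0.99948832,  0.02270296, -0.02253158, -0.07105451],
       [ 0.00460724,  0.59489246,  0.80379209,  0.81130032],
       [ 0.        ,  0.        ,  0.        ,  1.       
[... 192 characters left out ...]
408699,  0.38290593],
       [-0.99919033,  0.03833506, -0.01221119, -0.0666538 ],
       [-0.00371099,  0.21440285,  0.97673827,  0.93570838],
       [ 0.        ,  0.        ,  0.        ,  1.        ]])}
wrist {'fx': 325.55366692931153, 'fy': 325.55366692931153, 'cx': 275.1010027493702, 'cy': 206.06753787205108, 'k1': -0.08007733698887841, 'extrinsics': array([[ 3.24927789e-01, -9.13008447e-01, -2.46652604e-01,
         1.06952631e-01],
       [ 9.45738814e-01,  3.13635989e-01,  8.49150330e-02,
         5.19401403e-01],
       [-1.69009091e-04, -2.60860195e-01,  9.65376574e-01,
         3.72120439e-01],
       [ 0.00000000e+00,  0.00000000e+00,  0.00000000e+00,
         1.00000000e+00]])}
```

View pics/scene0.png

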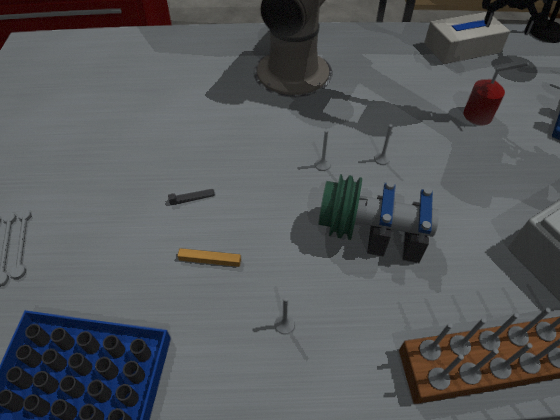

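View pics/top0.png

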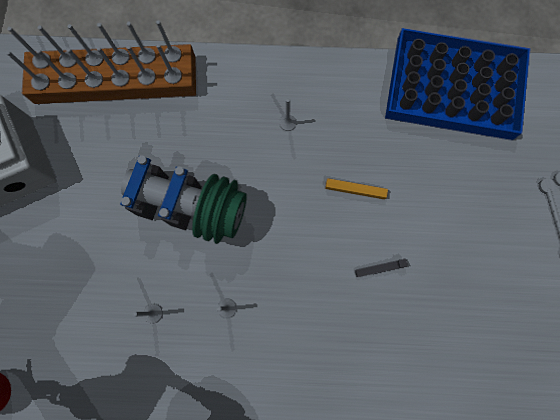

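View pics/wrist0.png

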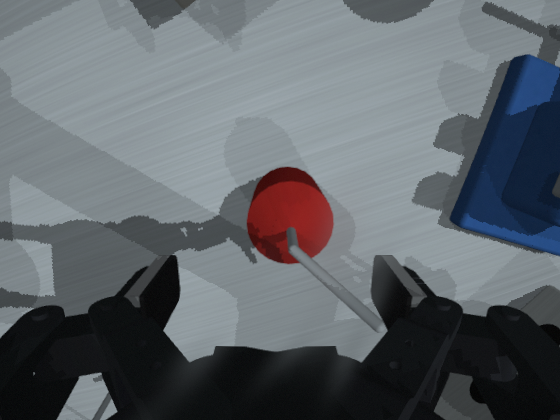

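The top view shows the key at (382,268), head to the right; drift at (357,188); the pulley's keyed face looks right at (235,213); valves at (288,122), (153,313), (228,308). Next, measure poses.

```bash
cat > h.py <<'E'
import numpy as np, cv2
from bench import *
def cloud(d,p,us=None,vs=None):
    if us is None: vs,us=np.mgrid[0:d.shape[0],0:d.shape[1]]
    us=np.asarray(us,float);vs=np.asarray(vs,float)
    K=np.array([[p['fx'],0,p['cx']],[0,p['fy'],p['cy']],[0,0,1]])
    pts=np.stack([us.ravel(),vs.ravel()],1).reshape(-1,1,2)
    n=cv2.undistortPoints(pts,K,np.array([p['k1'],0,0,0.]))[:,0]
    z=np.asarray(d,float).ravel()
    P=np.stack([n[:,0]*z,-n[:,1]*z,-z],1)
    E=p['extrinsics'];return (P@E[:3,:3].T+E[:3,3]).reshape(us.shape+(3,))
def proj(P,p):
    E=p['extrinsics'];c=(np.atleast_2d(P)-E[:3,3])@E[:3,:3]
    x=c[:,0]/-c[:,2];y=-c[:,1]/-c[:,2];r=1+p['k1']*(x*x+y*y)
    return np.stack([p['fx']*x*r+p['cx'],p['fy']*y*r+p['cy']],1)
E
python3 - <<'E'
from h import *
for cam in("top","scene"):
    im,d=grab_frame(cam);p=camera_params(cam);W=cloud(d,p)
    np.savez(cam+"W.npz",im=im,W=W,d=d)
    for l in("key_head","drift_mid","pulley","valve1_mid"):
        for r in regions_of(l,cam)[:4]:
            m=r['mask']&(d>0)
            if m.sum()==0: print(l,'empty');continue
            Q=W[m]
            print(cam,l,round(r['p'],2),np.round(r['centre'],1),m.sum(),'lo',Q.min(0).round(3),'hi',Q.max(0).round(3),'med',np.median(Q,0).round(4))
            if l in("key_head","drift_mid"):
                u=np.median(Q[:,2]); R=cv2.minAreaRect((Q[Q[:,2]>0.004][:,:2]*1000).astype(np.float32)); print('  rect',R)
    b=W[200:230,300:330] if cam=="top" else W[100:140,80:120]
    print('bench z',np.median(b[...,2]),b[...,2].std())
E
```

```text
top key_head 0.91 [380.7 264.6] 376 lo [ 0.453 -0.304 -0.003] hi [ 0.486 -0.205  0.026] med [ 0.4706 -0.2564  0.0106]
  rect ((470.5972900390625, -254.46609497070312), (16.647859573364258, 101.21150207519531), 14.594801902770996)
top drift_mid 0.68 [355.2 187.2] 754 lo [ 0.617 -0.272 -0.003] hi [ 0.66  -0.139  0.025] med [ 0.634  -0.2023  0.0192]
  rect ((638.3057250976562, -204.32269287109375), (129.04464721679688, 27.8359375), 82.11852264404297)
top pulley 0.75 [218.  206.6] 2536 lo [ 0.5    0.022 -0.002] hi [0.65  0.139 0.148] med [0.5535 0.0687 0.1244]
top valve1_mid 0.6 [224.8 307.7] 274 lo [0.359 0.038 0.   ] hi [0.395 0.073 0.116] med [0.3776 0.0526 0.008 ]
bench z 0.00011585358423832348 0.062256439258177775
scene key_head 0.79 [192.  196.1] 390 lo [ 0.448 -0.309 -0.002] hi [ 0.49  -0.205  0.024] med [ 0.4725 -0.2581  0.0095]
  rect ((469.1189270019531, -254.947998046875), (20.26490592956543, 102.19954681396484), 14.102633476257324)
scene drift_mid 0.86 [212.2 255.4] 810 lo [ 0.604 -0.271 -0.003] hi [ 0.654 -0.139  0.024] med [ 0.6378 -0.2032  0.0183]
  rect ((634.7555541992188, -203.06417846679688), (128.63958740234375, 22.253995895385742), 81.49359893798828)
scene pulley 0.89 [341.1 203.9] 1945 lo [ 0.411  0.022 -0.002] hi [0.632 0.141 0.147] med [0.5916 0.0626 0.1219]
scene valve1_mid 0.76 [326.  160.3] 248 lo [ 0.254  0.036 -0.002] hi [0.395 0.075 0.117] med [0.3782 0.0539 0.012 ]
bench z -0.000582255508634999 0.03516307460842827
```

```bash
cat > fit.py <<'E'
from h import *
from scipy.optimize import minimize
def fitaxis(Q,a0,x0,yref):
    # axis level at z=80mm; x at y=yref, yaw a (direction (sin a,cos a))
    def f(v):
        a,x=v;D=np.array([np.sin(a),np.cos(a)]);N=np.array([np.cos(a),-np.sin(a)])
        r=Q[:,:2]-[x,yref];s=r@D;t=np.hypot(r@N,Q[:,2]-0.08)
        b=np.round(s/0.003).astype(int);c=0;n=0
        for k in np.unique(b):
            w=t[b==k]
            if len(w)>15: c+=np.abs(w-np.median(w)).clip(0,.005).sum();n+=len(w)
        return c/n*1000
    best=min((minimize(f,[a0+da,x0+dx],method='Nelder-Mead',options=dict(initial_simplex=[[a0+da,x0+dx],[a0+da+.05,x0+dx],[a0+da,x0+dx+.01]])) for da in(-.1,0,.1) for dx in(-.01,0.01)),key=lambda r:r.fun)
    return best.x,best.fun
E
python3 - <<'E'
from fit import *
from bench import *
for cam in("top","scene"):
    z=np.load(cam+"W.npz");W=z['W'];d=z['d']
    im,dd=grab_frame(cam)
    r=regions_of("pulley",cam)[0];m=r['mask']&(d>0)
    m=cv2.erode(m.astype(np.uint8),np.ones((3,3)))>0
    Q=W[m];Q=Q[(Q[:,2]>0.09)]
    (a,x),f=fitaxis(Q,0.25,0.56,0.03);print(cam,a,x,f,len(Q))
    D=np.array([np.sin(a),np.cos(a)]);N=np.array([np.cos(a),-np.sin(a)])
    rr=W[m][:,:2]-[x,.03];s=rr@D;t=np.hypot(rr@N,W[m][:,2]-.08)
    h,e=np.histogram(s[t<.06],bins=np.arange(-.03,.12,.002));print([(round(q,3),int(n)) for q,n in zip(e,h) if n])
    for k in np.arange(-.02,.12,.005):
        w=t[(s>k)&(s<k+.005)]; 
        if len(w): print(round(k,3),np.percentile(w,[10,50,90]).round(4),end=' ')
    print()
E
```

```text
top 0.2612652387470007 0.553040770739317 1.6477678206062778 2121
[(np.float64(0.0), 2), (np.float64(0.002), 99), (np.float64(0.004), 42), (np.float64(0.006), 48), (np.float64(0.008), 47), (np.float64(0.01), 50), (np.float64(0.012), 44), (np.float64(0.014), 50), (np.float64(0.016), 47), (np.float64(0.018), 50), (np.float64(0.02), 47), (np.float64(0.022), 37), (np.float64(0.024), 49), (np.float64(0.026), 134), (np.float64(0.028), 64), (np.float64(0.032), 9), (np.float64(0.034), 25), (np.float64(0.036), 48), (np.float64(0.038), 61), (np.float64(0.04), 63), (np.float64(0.042), 92), (np.float64(0.044), 34), (np.float64(0.056), 13), (np.float64(0.058), 35), (np.float64(0.06), 53), (np.float64(0.062), 67), (np.float64(0.064), 105), (np.float64(0.066), 53), (np.float64(0.068), 3)]
0.0 [0.0319 0.0431 0.047 ] 0.005 [0.0444 0.0458 0.0474] 0.01 [0.0445 0.046  0.0474] 0.015 [0.0442 0.046  0.0472] 0.02 [0.0447 0.046  0.0475] 0.025 [0.0458 0.0546 0.0648] 0.03 [0.0582 0.0629 0.0657] 0.035 [0.0526 0.0542 0.0558] 0.04 [0.0539 0.0567 0.0614] 0.045 [0.061  0.0643 0.0661] 0.05 [0.0635 0.0649 0.0663] 0.05
[... 551 characters left out ...]
), (np.float64(0.038), 54), (np.float64(0.04), 55), (np.float64(0.042), 51), (np.float64(0.044), 11), (np.float64(0.054), 9), (np.float64(0.056), 50), (np.float64(0.058), 54), (np.float64(0.06), 55), (np.float64(0.062), 55), (np.float64(0.064), 53), (np.float64(0.066), 15)]
0.0 [0.0443 0.0451 0.046 ] 0.005 [0.044  0.0458 0.0475] 0.01 [0.0444 0.0461 0.0478] 0.015 [0.0445 0.046  0.048 ] 0.02 [0.0443 0.0458 0.0474] 0.025 [0.0447 0.0468 0.0655] 0.03 [0.0578 0.0626 0.0655] 0.035 [0.0528 0.0542 0.0562] 0.04 [0.0531 0.0565 0.0608] 0.045 [0.0625 0.0648 0.0664] 0.05 [0.0623 0.0644 0.0665] 0.055 [0.0533 0.0562 0.0609] 0.06 [0.0527 0.054  0.0568] 0.065 [0.0583 0.0624 0.0652] 0.07 [0.0632 0.0647 0.0666]
```

Run:
```python
import cv2
a=cv2.imread('pics/scene0.png')[150:280,150:460];cv2.imwrite('pics/s_crop.png',cv2.resize(a,None,fx=2.5,fy=2.5,interpolation=cv2.INTER_CUBIC))
a=cv2.imread('pics/top0.png')[140:300,110:430];cv2.imwrite('pics/t_crop.png',cv2.resize(a,None,fx=2.5,fy=2.5,interpolation=cv2.INTER_CUBIC))
```

```text
(no output)
```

View pics/t_crop.png

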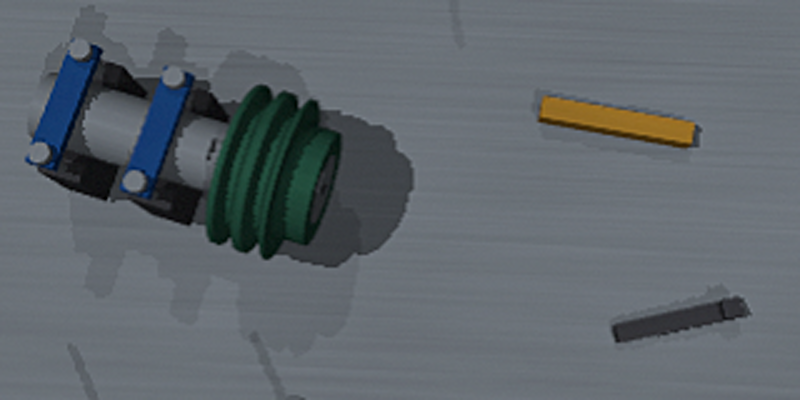

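The hub axis yaws about 0.26 rad and the mouth is near (0.552, 0.032). The key head is near (0.481, -0.297), pointing -0.25 rad. I'm moving over the key at safe height.

Emit:
servo_tool(
  series=[
    [[0,0,0,-0.131,-0.095,0,-1],[0,0,0,-0.131,-0.095,0,-1],[0,0,0,-0.131,-0.095,0,-1],[0,0,0,-0.131,-0.095,0,-1],[0,0,0,-0.131,-0.095,0,-1],[0,0,0,-0.131,-0.095,0,-1],[0,0,0,-0.131,-0.095,0,-1],[0,0,0,-0.131,-0.095,0,-1],[0,0,0,-0.131,-0.095,0,-1],[0,0,0,-0.131,-0.095,0,-1],[0,0,0,-0.131,-0.095,0,-1],[0,0,0,-0.131,-0.095,0,-1],[0,0,0,-0.063,-0.146,0,-1],[0,0,0,-0.063,-0.146,0,-1],[0,0,0,-0.063,-0.146,0,-1],[0,0,0,-0.063,-0.146,0,-1],[0,0,0,-0.063,-0.146,0,-1],[0,0,0,-0.063,-0.146,0,-1],[0,0,0,-0.063,-0.146,0,-1],[0,0,0,-0.063,-0.146,0,-1]],
  ],
  squeeze=60,
)

```text
clock: 2.52
ee_pos: [0.4877, -0.2382, 0.2307]
ee_rot: [0.005, 0.157, 0.988, 0.003]
wrist_force: [1.1, 0.2, 0.4]
finger_gap: 0.0853
```

Emit:
servo_tool(
  series=[
    [[0,0,0.083,0,-0.15,0,-1],[0,0,0.083,0,-0.09,0,-1],[0,0,0.083,0,0,0.06,-1],[0,0,0.083,0,0,0.06,-1],[0,0,0.083,0,0,0.06,-1],[0,0,0.083,0,0,0,-1],[0,0,0.083,0,0,0,-1],[0,0,0.083,0,0,0,-1],[0,0,0,0,0,0,-1]],
  ],
)

```text
clock: 3.27
ee_pos: [0.464, -0.3094, 0.1813]
ee_rot: [0.003, 0.615, 0.788, 0.004]
wrist_force: [-0.0, -0.5, -1.0]
finger_gap: 0.0855
```

```bash
cat > kv.py <<'E'
from h import *
import sys
def look(tag,label):
    o=bot.get_obs();p=camera_params('wrist');im,d=grab_frame('wrist')
    cv2.imwrite(f'pics/{tag}.png',im[:,:,::-1]);np.savez(tag+'.npz',im=im,d=d,**{k:np.asarray(v) for k,v in p.items()})
    W=cloud(d,p)
    from scipy.spatial.transform import Rotation as R
    Rt=R.from_quat(np.roll(o['ee_rot'],-1)).as_matrix()
    print('ee',o['ee_pos'].round(4),'y ang',np.degrees(np.arctan2(Rt[1,1],Rt[0,1])).round(2),'z',Rt[:,2].round(4),'F',o['wrist_force'].round(1),'t',round(o['clock'],2))
    return o,p,im,d,W,Rt
E
python3 - <<'E'
from kv import *
o,p,im,d,W,Rt=look('w1','key_head')
for r in regions_of('key_head','wrist')[:2]:
    m=r['mask']&(d>0);Q=W[m];print(r['p'],r['centre'],m.sum(),Q.min(0),Q.max(0))
    T=Q[Q[:,2]>0.005];print(cv2.minAreaRect((T[:,:2]*1000).astype(np.float32)))
    H=Q[Q[:,2]>0.0185];print('head',len(H),H.mean(0),cv2.minAreaRect((H[:,:2]*1000).astype(np.float32)))
    vis=im.copy();vis[r['mask']^(cv2.erode(r['mask'].astype(np.uint8),np.ones((3,3)))>0)]=[255,0,0]
    cv2.imwrite('pics/w1m.png',vis[:,:,::-1])
E
```

```text
ee [ 0.464  -0.3094  0.1813] y ang 14.08 z [ 0.0107  0.0024 -0.9999] F [-0.  -0.5 -1. ] t 3.27
0.79 [290.3, 133.0] 1976 [ 0.44834103 -0.30968433 -0.00280709] [ 0.49230205 -0.20152408  0.02259905]
((468.87628173828125, -253.1317138671875), (15.934405326843262, 103.91802215576172), 14.647826194763184)
head 283 [ 0.47958129 -0.29558213  0.02057453] ((479.701171875, -295.7986755371094), (15.284460067749023, 15.820839881896973), 14.341459274291992)
```

View pics/w1m.png

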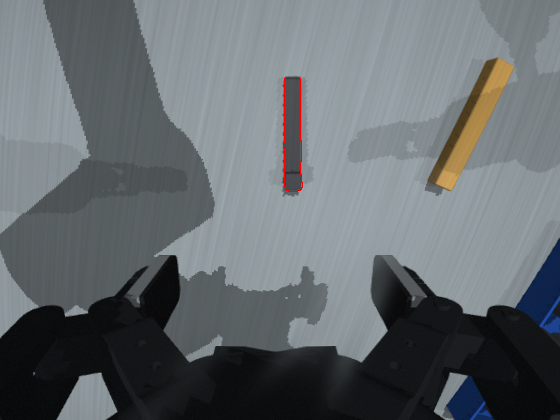

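The network mask sits well on the key, with the head at pixel (292,183). I correct, then descend.

Emit:
servo_tool(
  series=[
    [[0.0073,0,-0.0047,0.038,0.074,0,-1],[0,0,0,0,0,0.14,-1],[0,0,0,0,0,0.14,-1],[0,0,0,0,0,0.14,-1],[0,0,0,0,0,0.1,-1],[0,0,0,0,0,0.05,-1],[0,0,0,0,0,0,-1]],
  ],
)

```text
clock: 3.95
ee_pos: [0.4842, -0.2975, 0.0381]
ee_rot: [0.006, 0.597, 0.802, -0.001]
wrist_force: [-0.6, 0.5, -0.3]
finger_gap: 0.0856
```

Run:
```python
from kv import *
o,p,im,d,W,Rt=look('w2','key_head')
e=np.array([.4797,-.2957,.003])-o['ee_pos'];print('tool delta',(Rt.T@e).round(4), 'units',(Rt.T@e/.25).round(4))
```

```text
ee [ 0.4842 -0.2975  0.0381] y ang 16.64 z [ 0.0096 -0.0087 -0.9999] F [-0.6  0.5 -0.3] t 3.95
tool delta [ 0.0034 -0.0041  0.035 ] units [ 0.0136 -0.0163  0.1401]
```

View pics/w2.png

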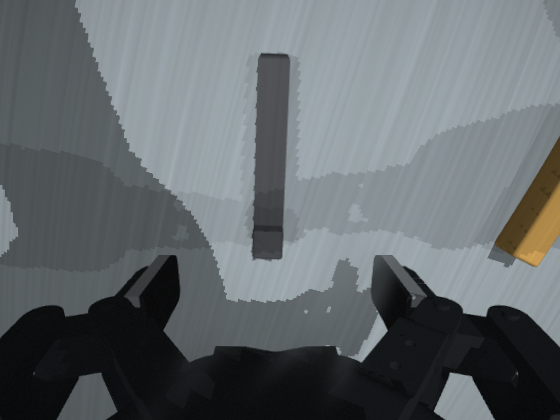

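Emit:
servo_tool(
  series=[
    [[0.0045,0.0073,0.0245,0.0136,-0.0163,0.0,-1],[0,0,0,0,0,0,-1],[0,0,0,0,0,0.07,-1],[0,0,0,0,0,0,-1]],
  ],
)

```text
clock: 4.33
ee_pos: [0.4827, -0.2979, 0.0265]
ee_rot: [0.005, 0.609, 0.793, -0.0]
wrist_force: [-0.6, 1.0, 0.2]
finger_gap: 0.0852
```

```bash
cat > st.py <<'E'
import sys,numpy as np
from bench import bot
from scipy.spatial.transform import Rotation as R
def st(target=None,yang=None):
    o=bot.get_obs();Rt=R.from_quat(np.roll(o['ee_rot'],-1)).as_matrix()
    ya=np.degrees(np.arctan2(Rt[1,1],Rt[0,1]))
    print('ee',o['ee_pos'].round(4),'y ang',ya.round(2),'z',Rt[:,2].round(4),'F',o['wrist_force'].round(2),'M',o['ft_torque'].round(2),'gap',round(o['finger_gap'],4),'t',round(o['clock'],2))
    if target is not None:
        e=np.array(target)-o['ee_pos'];print(' shift units',(Rt.T@e/.25).round(4))
    if yang is not None:
        a=np.radians(yang);y=np.array([np.cos(a),np.sin(a),0]);z=np.array([0,0,-1.]);x=np.cross(y,z)
        D=Rt.T@np.stack([x,y,z],1);print(' turn units',(R.from_matrix(D).as_rotvec()/1.5).round(4))
if __name__=='__main__':
    a=[float(v) for v in sys.argv[1:]]
    st(a[:3] if len(a)>=3 else None,a[3] if len(a)>3 else None)
E
python3 st.py .4797 -.2957 .003 14.5
```

```text
ee [ 0.4827 -0.2979  0.0265] y ang 14.94 z [ 0.0079 -0.0062 -0.9999] F [-0.63  0.99  0.16] M [ 0.03  0.01 -0.02] gap 0.0852 t 4.33
 shift units [ 0.0122 -0.01    0.0938]
 turn units [0.0041 0.0054 0.0051]
```

Emit:
servo_tool(
  series=[
    [[0.004,0.005,0.005,0.016,-0.013,0.05,-1],[0.002,0.003,0.002,0.008,-0.006,0.035,-1],[0,0,0,0,0,0.01,-1]],
  ],
)

```text
clock: 4.58
ee_pos: [0.4787, -0.2949, 0.0052]
ee_rot: [0.001, 0.612, 0.791, -0.0]
wrist_force: [0.2, -0.4, -0.9]
finger_gap: 0.0854
```

```bash
python3 st.py .4797 -.2957 .003 14.5
```

```text
ee [ 0.4787 -0.2949  0.0052] y ang 14.47 z [ 0.0014 -0.0013 -1.    ] F [ 0.23 -0.43 -0.92] M [ 0.03 -0.    0.02] gap 0.0854 t 4.58
 shift units [-0.0039  0.0031  0.009 ]
 turn units [ 0.0007  0.0011 -0.0003]
```

Emit:
servo_tool(
  series=[
    [[0,0,0,-0.003,0.002,0.006,-1],[0,0,0,0,0,0,1],[0,0,0,0,0,0,1],[0,0,0,0,0,0,1],[0,0,0,0,0,0,1],[0,0,0,0,0,0,1],[0,0,0,0,0,0,1],[0,0,0,0,0,0,1]],
  ],
  squeeze=60,
)

```text
clock: 5.25
ee_pos: [0.4801, -0.296, 0.0046]
ee_rot: [0.002, 0.612, 0.791, -0.0]
wrist_force: [0.5, -0.9, -0.3]
finger_gap: 0.0147
```

```bash
python3 st.py .4797 -.2957 .003 14.5
```

```text
ee [ 0.4801 -0.296   0.0046] y ang 14.55 z [ 0.0026 -0.0023 -1.    ] F [ 0.46 -0.86 -0.32] M [-0.07  0.02  0.02] gap 0.0147 t 5.25
 shift units [ 0.0017 -0.0012  0.0066]
 turn units [0.0013 0.0019 0.0006]
```

Emit:
servo_tool(
  series=[
    [[0,0,0,0,0,-0.04,1],[0,0,0,0,0,-0.08,1],[0,0,0,0,0,-0.12,1],[0,0,0,0,0,-0.14,1],[0,0,0,0,0,-0.1,1],[0,0,0,0,0,-0.04,1],[0,0,0,0,0,0,1],[0,0,0,0,0,0,1]],
  ],
)

```text
clock: 5.92
ee_pos: [0.4782, -0.2946, 0.1425]
ee_rot: [-0.0, 0.612, 0.791, -0.0]
wrist_force: [0.1, -0.5, -2.1]
finger_gap: 0.0145
```

```bash
cat > keyfit.py <<'E'
from kv import *
def keyfit(tag):
    o,p,im,d,W,Rt=look(tag,'key_head')
    rs=regions_of('key_head','wrist')
    for r in rs[:1]:
        m=r['mask']&(d>0);T=(W-o['ee_pos'])@Rt   # tool frame
        m=cv2.erode(m.astype(np.uint8),np.ones((3,3)))>0
        Q=T[m];print('p',r['p'],r['centre'],len(Q),'tool lo',Q.min(0).round(4),'hi',Q.max(0).round(4))
        for k in np.arange(0,.1,.01):
            w=Q[(Q[:,0]>k)&(Q[:,0]<k+.01)]
            w=w[w[:,2]<np.median(w[:,2])+.004] if len(w) else w
            if len(w)>5: print(round(k,3),len(w),'y',np.round([w[:,1].min(),w[:,1].max(),(w[:,1].min()+w[:,1].max())/2],4),'ztop',np.median(w[:,2]).round(4))
    return o,p,im,d,W,Rt,rs
if __name__=='__main__': keyfit(sys.argv[1])
E
python3 keyfit.py w3
```

```text
ee [ 0.4782 -0.2946  0.1425] y ang 14.55 z [-6.e-04  1.e-04 -1.e+00] F [ 0.1 -0.5 -2.1] t 5.92
p 0.8 [272.5, 163.3] 8310 tool lo [-0.0066 -0.0079 -0.018 ] hi [ 0.096   0.0076 -0.0004]
0.0 708 y [-0.0066  0.0068  0.0001] ztop -0.0159
0.01 672 y [-0.0072  0.0075  0.0001] ztop -0.0064
0.02 731 y [-0.0071  0.0074  0.0002] ztop -0.0058
0.03 780 y [-0.0071  0.0076  0.0003] ztop -0.0053
0.04 843 y [-0.0074  0.0076  0.0001] ztop -0.0049
0.05 790 y [-0.0072  0.0076  0.0002] ztop -0.0044
0.06 873 y [-0.0078  0.007  -0.0004] ztop -0.0039
0.07 882 y [-0.0079  0.0073 -0.0003] ztop -0.0033
0.08 945 y [-0.0076  0.0076  0.    ] ztop -0.0029
0.09 488 y [-0.0077  0.0072 -0.0002] ztop -0.0024
```

View pics/w3.png

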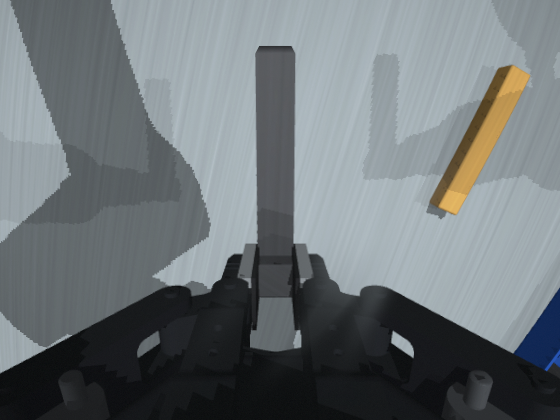

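Key held straight: centred, and the top slope is 1 in 20, so no hang. Next, turn and move so the key hovers over the hub and both can be measured in one wrist picture.

Emit:
servo_tool(
  series=[
    [[0,0,0.04,0,0,-0.05,1],[0,0,0.07,0,0,-0.08,1],[0,0,0.07,0,0,-0.08,1],[0,0,0.07,0,0,-0.05,1],[0,0,0.06,0,0,-0.01,1],[0,0,0.03,0.04,0,0,1],[0,0,0,0.12,-0.005,0,1],[0,0,0,0.14,-0.006,0,1],[0,0,0,0.14,-0.006,0,1],[0,0,0,0.14,-0.006,0,1],[0,0,0,0.14,-0.006,0,1],[0,0,0,0.14,-0.006,0,1],[0,0,0,0.14,-0.006,0,1],[0,0,0,0.06,0,0,1],[0,0,0,0,0,0,1],[0,0,0,0,0,0,1]],
  ],
)

```text
clock: 7.35
ee_pos: [0.5336, -0.0226, 0.1877]
ee_rot: [-0.023, 0.801, 0.598, -0.012]
wrist_force: [0.4, -0.4, -1.0]
finger_gap: 0.0145
```

```bash
python3 st.py .5366 -.026 .2 -14.84
```

```text
ee [ 0.5336 -0.0226  0.1877] y ang -16.46 z [-0.0468  0.0236 -0.9986] F [ 0.38 -0.4  -0.97] M [-0.07  0.05  0.02] gap 0.0145 t 7.35
 shift units [-0.0093  0.0128 -0.0499]
 turn units [-0.0343 -0.0068 -0.019 ]
```

Emit:
servo_tool(
  series=[
    [[-0.034,-0.007,-0.019,-0.009,0.012,-0.05,1],[-0.015,-0.003,-0.008,0,0,-0.02,1],[0,0,0,0,0,0,1],[0,0,0,0,0,0,1]],
  ],
)

```text
clock: 7.68
ee_pos: [0.5342, -0.0289, 0.2015]
ee_rot: [0.009, 0.789, 0.614, 0.002]
wrist_force: [0.3, -0.6, -1.3]
finger_gap: 0.0147
```

```bash
python3 st.py .5366 -.026 .2 -14.84
cat > rel.py <<'E'
from keyfit import *
from fit import fitaxis
def rel(tag):
    o,p,im,d,W,Rt,rs=keyfit(tag)
    pr=regions_of('pulley','wrist')[0];print('pulley p',pr['p'],pr['centre'])
    km=cv2.dilate(rs[0]['mask'].astype(np.uint8),np.ones((9,9)))>0 if rs else np.zeros(d.shape,bool)
    m=(cv2.erode(pr['mask'].astype(np.uint8),np.ones((3,3)))>0)&~km&(d>0)
    Q=W[m];Q=Q[(Q[:,2]>.085)&(Q[:,2]<.16)]
    (a,x),f=fitaxis(Q,.26,.552,.03);print('axis yaw',a,'deg jaw',-np.degrees(a),'x@.03',x,'res',f,len(Q))
    D=np.array([np.sin(a),np.cos(a)]);N=np.array([np.cos(a),-np.sin(a)])
    r=Q[:,:2]-[x,.03];s=r@D;t=np.hypot(r@N,Q[:,2]-.08)
    print('face s',np.percentile(s[t<.05],[0.5,1,3]),'hub r',np.median(t[(s>.007)&(s<.022)]),'rim r',np.percentile(t,98))
    k=o['ee_pos'][:2]-[x,.03];print('TCP in axis frame: s',k@D,'lat',k@N)
    km=cv2.erode(rs[0]['mask'].astype(np.uint8),np.ones((3,3)))>0
    K=W[km&(d>0)];kk=K[:,:2]-[x,.03];ss=kk@D;tt=kk@N
    for q in np.arange(ss.min(),ss.max(),.012):
        w=(ss>=q)&(ss<q+.012)
        print(' key s',round(q+.006,4),'lat',round((tt[w].min()+tt[w].max())/2*1000,2),'z',np.median(K[w,2]).round(4))
    print('tip s',ss.max())
if __name__=='__main__': rel(sys.argv[1])
E
python3 rel.py w4
```

```text
ee [ 0.5342 -0.0289  0.2015] y ang -14.23 z [ 0.0137 -0.0109 -0.9998] F [ 0.3  -0.56 -1.29] M [-0.06  0.03  0.03] gap 0.0147 t 7.68
 shift units [0.0136 0.0065 0.0062]
 turn units [0.0107 0.0047 0.0071]
ee [ 0.5342 -0.0289  0.2015] y ang -14.23 z [ 0.0137 -0.0109 -0.9998] F [ 0.3 -0.6 -1.3] t 7.68
p 0.96 [274.5, 166.9] 8199 tool lo [-0.0067 -0.0085 -0.0181] hi [0.0956 0.0069 0.0007]
0.0 669 y [-0.0073  0.006  -0.0007] ztop -0.016
0.01 633 y [-0.0079  0.0062 -0.0009] ztop -0.0064
0.02 691 y [-0.0083  0.0062 -0.0011] ztop -0.0059
0.03 781 y [-0.0083  0.0069 -0.0007] ztop -0.0054
0.04 808 y [-0.0081  0.0068 -0.0007] ztop -0.0049
0.05 826 y [-0.0084  0.0068 -0.0008] ztop -0.0044
0.06 828 y [-0.0083  0.0062 -0.0011] ztop -0.0039
0.07 928 y [-0.0081  0.0065 -0.0008] ztop -0.0034
0.08 911 y [-0.0085  0.0065 -0.001 ] ztop -0.0029
0.09 477 y [-0.0084  0.0064 -0.001 ] ztop -0.0024
pulley p 0.81 [274.2, 46.0]
axis yaw 0.2584755663636862 deg jaw -14.809559059892841 x@.03 0.5503718949735894 res 1.2260103230155044 14271
face s [0.00641    0.00650928 0.00709285] hub r 0.044950887509813846 rim r 0.0645613125968971
TCP in axis frame: s -0.06106958312918783 lat -0.0006091204967600365
 key s -0.0616 lat -1.29 z 0.2177
 key s -0.0496 lat -1.56 z 0.2086
 key s -0.0376 lat -2.01 z 0.2073
 key s -0.0256 lat -1.72 z 0.2066
 key s -0.0136 lat -1.78 z 0.206
 key s -0.0016 lat -2.3 z 0.2053
 key s 0.0104 lat -2.04 z 0.2046
 key s 0.0224 lat -2.49 z 0.2039
 key s 0.0344 lat -2.6 z 0.2033
tip s 0.03460465274717947
```

View pics/w4.png

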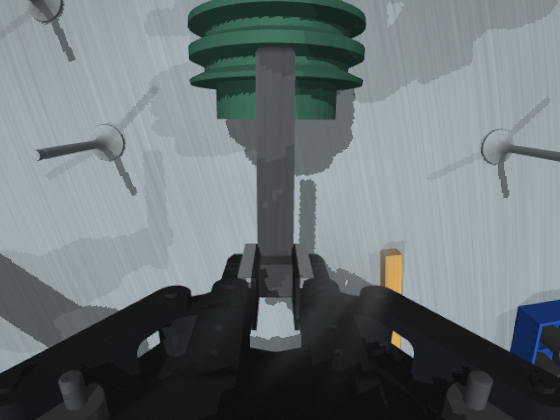

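Wrist view: key (tip at (275,48)) lies over the hub, and the axis fit gives yaw 14.81°. The key needs about 0.6° of yaw and 1.4 mm sideways. I'll correct, retreat, drop and re-measure.

Emit:
servo_tool(
  series=[
    [[0.011,0.005,0.007,-0.06,0.008,0,1],[0,0,0,-0.03,0,0.05,1],[0,0,0,0,0,0.1,1],[0,0,0,0,0,0.04,1],[0,0,0,0,0,0,1]],
  ],
)

```text
clock: 8.25
ee_pos: [0.5314, -0.0533, 0.1524]
ee_rot: [-0.001, 0.794, 0.609, 0.0]
wrist_force: [0.0, -0.1, -1.2]
finger_gap: 0.0141
```

```bash
python3 st.py .5295 -.0524 .152 -14.81
```

```text
ee [ 0.5314 -0.0533  0.1524] y ang -15.03 z [-9.0e-04  1.9e-03 -1.0e+00] F [ 0.03 -0.13 -1.16] M [-0.    0.03  0.01] gap 0.0141 t 8.25
 shift units [ 0.0015 -0.0083  0.0015]
 turn units [-0.0009 -0.0011 -0.0026]
```

Emit:
servo_tool(
  series=[
    [[-0.001,-0.001,-0.003,0.001,-0.009,0,1],[0,0,0,0,-0.002,0,1],[0,0,0,0,0,0,1]],
  ],
)

```text
clock: 8.5
ee_pos: [0.5288, -0.0522, 0.153]
ee_rot: [-0.0, 0.792, 0.61, -0.0]
wrist_force: [-0.3, 0.8, -1.4]
finger_gap: 0.0145
```

```bash
python3 st.py .5295 -.0524 .152 -14.81; python3 rel.py w5
```

```text
ee [ 0.5288 -0.0522  0.153 ] y ang -14.76 z [-7.e-04  3.e-04 -1.e+00] F [-0.28  0.84 -1.4 ] M [-0.05  0.02 -0.01] gap 0.0145 t 8.5
 shift units [-0.      0.0027  0.0039]
 turn units [-0.0005 -0.0001  0.0005]
ee [ 0.5288 -0.0522  0.153 ] y ang -14.76 z [-7.e-04  3.e-04 -1.e+00] F [-0.3  0.8 -1.4] t 8.5
p 0.7 [274.8, 165.3] 8522 tool lo [-0.0068 -0.0088 -0.0179] hi [0.0958 0.0073 0.    ]
0.0 688 y [-0.0077  0.006  -0.0009] ztop -0.016
0.01 717 y [-0.008   0.0071 -0.0004] ztop -0.0063
0.02 761 y [-0.0083  0.007  -0.0007] ztop -0.0059
0.03 768 y [-0.0083  0.0073 -0.0005] ztop -0.0054
0.04 805 y [-0.0081  0.0072 -0.0005] ztop -0.0049
0.05 856 y [-0.0084  0.0067 -0.0008] ztop -0.0044
0.06 864 y [-0.0088  0.0066 -0.0011] ztop -0.0039
0.07 962 y [-0.0085  0.007  -0.0007] ztop -0.0034
0.08 953 y [-0.0085  0.0068 -0.0008] ztop -0.0029
0.09 508 y [-0.0085  0.0065 -0.001 ] ztop -0.0024
pulley p 0.96 [276.6, 31.0]
axis yaw 0.2598180374503135 deg jaw -14.886476987274929 x@.03 0.5504945827722549 res 1.9026809891209169 12439
face s [0.00506156 0.00511827 0.00533456] hub r 0.044962690504708205 rim r 0.06408121695551604
TCP in axis frame: s -0.08502444095056921 lat 0.00020360638614393085
 key s -0.0858 lat -0.67 z 0.1692
 key s -0.0738 lat -0.27 z 0.1602
 key s -0.0618 lat -0.45 z 0.159
 key s -0.0498 lat -0.36 z 0.1584
 key s -0.0378 lat -0.54 z 0.1578
 key s -0.0258 lat -0.95 z 0.1571
 key s -0.0138 lat -0.58 z 0.1566
 key s -0.0018 lat -0.77 z 0.156
 key s 0.0102 lat -0.99 z 0.1554
tip s 0.010768424614817113
```

View pics/w5.png

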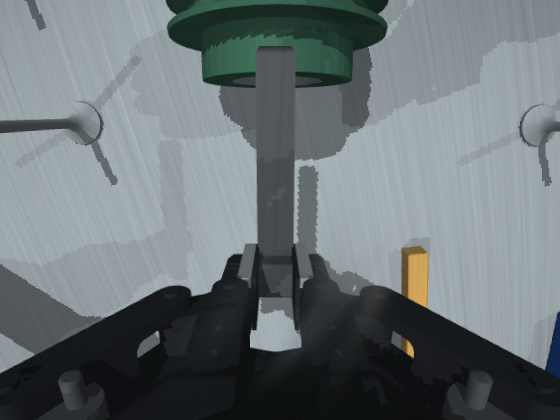

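Emit:
servo_tool(
  series=[
    [[0,0,0.004,-0.045,0.002,0,1],[0,0,0.001,-0.01,0,0.03,1],[0,0,0,0,0,0.09,1],[0,0,0,0,0,0.06,1],[0,0,0,0,0,0.01,1],[0,0,0,0,0,0,1]],
  ],
)

```text
clock: 9.15
ee_pos: [0.5271, -0.0689, 0.1054]
ee_rot: [0.002, 0.795, 0.607, 0.002]
wrist_force: [0.3, -0.0, -1.0]
finger_gap: 0.0146
```

```bash
python3 st.py .5262 -.0645 .1083 -15.2
```

```text
ee [ 0.5271 -0.0689  0.1054] y ang -15.29 z [ 0.0058 -0.0019 -1.    ] F [ 0.26 -0.04 -1.02] M [-0.01  0.03 -0.02] gap 0.0146 t 9.15
 shift units [ 0.0159 -0.008  -0.0116]
 turn units [ 0.004   0.0002 -0.0011]
```

Emit:
servo_tool(
  series=[
    [[0.004,0,-0.001,0.012,-0.008,-0.011,1],[0.001,0,0,0.003,-0.002,-0.003,1],[0,0,0,0,0,0,1]],
  ],
)

```text
clock: 9.4
ee_pos: [0.5259, -0.0648, 0.1102]
ee_rot: [-0.0, 0.795, 0.607, -0.001]
wrist_force: [0.4, -0.8, -1.3]
finger_gap: 0.0142
```

```bash
python3 st.py .5262 -.0645 .1083 -15.2;python3 rel.py w6 | grep -v "y \["
python3 - <<'E'
from h import *
for n in('scene','top'):
    im,d=grab_frame(n);c=im[150:250,290:390] if n=='scene' else im[150:270,190:290]
    cv2.imwrite(f'pics/{n}6.png',cv2.resize(c,None,fx=5,fy=5,interpolation=cv2.INTER_CUBIC)[:,:,::-1])
E
```

```text
ee [ 0.5259 -0.0648  0.1102] y ang -15.25 z [-1.4e-03  1.0e-04 -1.0e+00] F [ 0.35 -0.84 -1.31] M [-0.04 -0.04  0.02] gap 0.0142 t 9.4
 shift units [0.0016 0.0009 0.0078]
 turn units [-0.0009  0.0002 -0.0006]
ee [ 0.5259 -0.0648  0.1102] y ang -15.25 z [-1.4e-03  1.0e-04 -1.0e+00] F [ 0.4 -0.8 -1.3] t 9.4
p 0.87 [273.0, 166.2] 8278 tool lo [-0.0066 -0.0088 -0.0178] hi [ 0.0956  0.0071 -0.0004]
pulley p 0.91 [270.2, 20.1]
axis yaw 0.09253452889621262 deg jaw -5.301837964984343 x@.03 0.5535270598232747 res 1.7283113127983083 6755
face s [-0.00166181 -0.00133635 -0.00055765] hub r 0.04477490714151595 rim r 0.04626954131161191
TCP in axis frame: s -0.09698374458427332 lat -0.018765839156861145
 key s -0.0982 lat -19.42 z 0.1264
 key s -0.0862 lat -17.26 z 0.1175
 key s -0.0742 lat -15.49 z 0.1162
 key s -0.0622 lat -13.43 z 0.1156
 key s -0.0502 lat -11.29 z 0.115
 key s -0.0382 lat -9.3 z 0.1144
 key s -0.0262 lat -7.5 z 0.1138
 key s -0.0142 lat -4.84 z 0.1132
 key s -0.0022 lat -4.08 z 0.1126
tip s -0.0016980989079749722
```

View pics/w6.png

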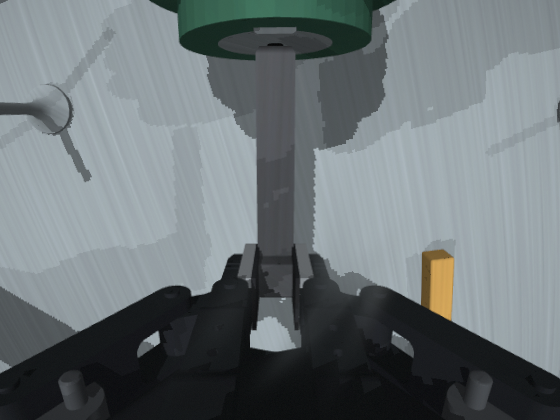

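View pics/scene6.png

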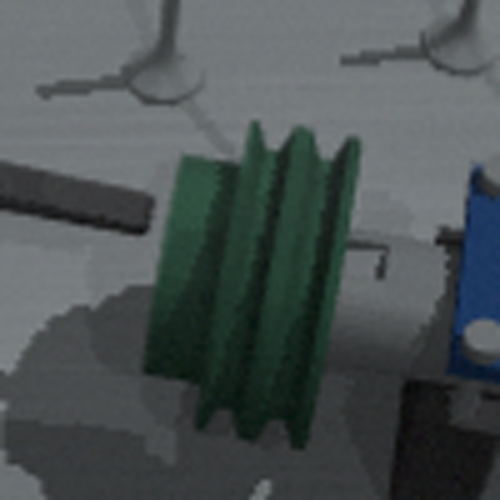

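Run:
```python
import cv2
a=cv2.imread('pics/w6.png')[10:90,200:350];cv2.imwrite('pics/w6c.png',cv2.resize(a,None,fx=5,fy=5,interpolation=cv2.INTER_CUBIC))
```

```text
(no output)
```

View pics/w6c.png

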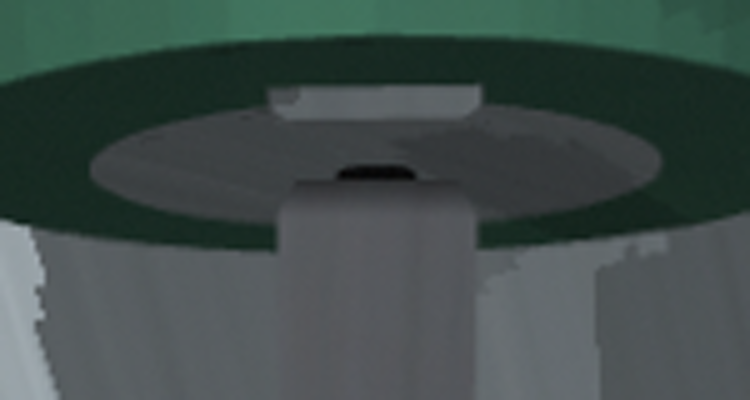

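Zoom shows the keyway from (253.6..296.4, row 34) and the key (255.4..295.6), centres within 0.5 px, so sideways alignment is within about 0.2 mm. I still need the distance and height.

```bash
python3 - <<'E'
from h import *
z=np.load('w6.npz');p={k:(z[k] if k=='extrinsics' else float(z[k])) for k in('fx','fy','cx','cy','k1','extrinsics')}
def ray(u,v,h):
    a=cloud(np.array([1.]),p,np.array([u]),np.array([v]))[0];c=p['extrinsics'][:3,3];t=(h-c[2])/(a[2]-c[2]);return c+t*(a-c)
D=np.array([np.sin(.259),np.cos(.259)]);ee=np.array([.5259,-.0648])
for nm,u,v,h in(('mouth floor',275,34,.101),('tip top',275.5,46.5,.1124),('keyway L',253.8,32,.101),('keyway R',296.2,32,.101)):
    P=ray(u,v,h);print(nm,P.round(4),'s from tcp',((P[:2]-ee)@D).round(4),'lat',((P[:2]-ee)@[D[1],-D[0]]).round(4))
W=cloud(z['d'],p);print(W[34:40:2,275],W[30,265:285:5], 'face',W[40,240],W[40,320])
E
python3 st.py .5262 -.0645 .1083 -15.2
```

```text
mouth floor [0.5521 0.0348 0.101 ] s from tcp 0.103 lat -0.0001
tip top [0.5504 0.0276 0.1124] s from tcp 0.0956 lat 0.0
keyway L [0.5436 0.038  0.101 ] s from tcp 0.1039 lat -0.0092
keyway R [0.5611 0.0332 0.101 ] s from tcp 0.1037 lat 0.0089
[[0.5522808  0.03527106 0.09874848]
 [0.55224264 0.03516271 0.09566818]
 [0.55227227 0.03531549 0.09123741]] [[0.54850562 0.0377927  0.09964059]
 [0.55055186 0.03706595 0.10026788]
 [0.55257004 0.03630375 0.10107572]
 [0.554631   0.03574833 0.10104147]] face [0.53651419 0.03941138 0.08862146] [0.57262152 0.02983758 0.08737557]
ee [ 0.5256 -0.0649  0.1097] y ang -15.25 z [-1.9e-03  2.0e-04 -1.0e+00] F [-0.79  0.91 -0.87] M [-0.04 -0.04 -0.07] gap 0.0145 t 9.65
 shift units [0.0021 0.0019 0.0056]
 turn units [-0.0013  0.0002 -0.0006]
```

Emit:
servo_tool(
  series=[
    [[-0.001,0,0,0.004,0.001,0.006,1],[0,0,0,0.02,0,0.001,1],[0,0,0,0.02,0,0,1],[0,0,0,0.0,0,0,1]],
  ],
)

```text
clock: 9.98
ee_pos: [0.5291, -0.0535, 0.108]
ee_rot: [0.0, 0.795, 0.607, -0.0]
wrist_force: [-0.2, 0.5, -2.5]
finger_gap: 0.0146
```

```bash
cat > ins.py <<'E'
import sys
from st import st
import numpy as np
from bench import bot
# s along D from ref tip-at-face; ref TCP (.5258,-.0648) has face at .103, tip .096
s=float(sys.argv[1]);z=float(sys.argv[2]);D=np.array([np.sin(.259),np.cos(.259)])
R0=np.array([.5258,-.0648]);P=R0+D*(.007+s)
e=bot.get_obs()['ee_pos'];k=(e[:2]-R0);print('tip past face',(k@D-.007).round(4),'lat',(k@[D[1],-D[0]]).round(5))
st([P[0],P[1],z],-15.2)
E
python3 ins.py .005 .1083
```

```text
tip past face 0.0047 lat 0.00028
ee [ 0.5291 -0.0535  0.108 ] y ang -15.29 z [ 1.e-04 -2.e-04 -1.e+00] F [-0.16  0.52 -2.48] M [-0.08  0.01  0.03] gap 0.0146 t 9.98
 shift units [ 0.001  -0.0011 -0.0013]
 turn units [ 0.0001  0.0001 -0.0011]
```

Emit:
servo_tool(
  series=[
    [[0,0,-0.001,0.02,-0.0015,-0.001,1],[0,0,0,0.02,0,0,1],[0,0,0,0.02,0,0,1],[0,0,0,0,0,0,1]],
  ],
)

```text
clock: 10.32
ee_pos: [0.5331, -0.0367, 0.1081]
ee_rot: [-0.0, 0.794, 0.608, -0.0]
wrist_force: [0.2, -0.7, -2.0]
finger_gap: 0.0146
```

```bash
python3 ins.py .03 .1083;python3 keyfit.py w7|head -3;python3 - <<'E'
import cv2
a=cv2.imread('pics/w7.png')[0:120,180:380];cv2.imwrite('pics/w7c.png',cv2.resize(a,None,fx=4,fy=4,interpolation=cv2.INTER_CUBIC))
E
```

```text
tip past face 0.022 lat -0.00016
ee [ 0.5331 -0.0367  0.1081] y ang -15.15 z [-1.e-04  0.e+00 -1.e+00] F [ 0.17 -0.71 -1.97] M [-0.03  0.03  0.01] gap 0.0146 t 10.32
 shift units [ 0.032   0.0005 -0.0007]
 turn units [-0.0001  0.      0.0006]
ee [ 0.5331 -0.0367  0.1081] y ang -15.15 z [-1.e-04  0.e+00 -1.e+00] F [ 0.2 -0.7 -2. ] t 10.32
p 0.91 [274.4, 191.2] 6467 tool lo [-0.0071 -0.0084 -0.0182] hi [ 0.0744  0.0073 -0.0015]
0.0 670 y [-0.0073  0.0063 -0.0005] ztop -0.016
```

View pics/w7c.png

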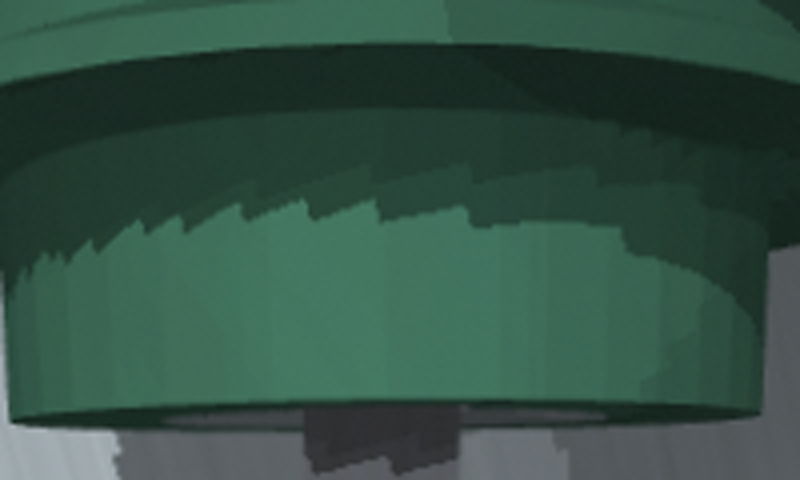

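Key is entering centrally. I continue, easing down toward the floor.

Emit:
servo_tool(
  series=[
    [[0,0,0,0.02,0,0.001,1],[0,0,0,0.02,0,0.001,1],[0,0,0,0.016,0,0.001,1],[0,0,0,0,0,0,1]],
  ],
)

```text
clock: 10.75
ee_pos: [0.5369, -0.023, 0.1073]
ee_rot: [0.0, 0.794, 0.607, -0.0]
wrist_force: [-0.1, 0.1, -0.8]
finger_gap: 0.0143
```

```bash
python3 ins.py .042 .1072
```

```text
tip past face 0.0362 lat 2e-05
ee [ 0.5369 -0.023   0.1073] y ang -15.21 z [-2.e-04 -3.e-04 -1.e+00] F [-0.13  0.06 -0.77] M [-0.04  0.01  0.03] gap 0.0143 t 10.75
 shift units [ 0.0231 -0.0002  0.0003]
 turn units [-0.0001  0.0003 -0.0001]
```

Emit:
servo_tool(
  series=[
    [[0,0,0,0.016,0,0.0005,1],[0,0,0,0.016,0,0,1],[0,0,0,0.01,0,0,1],[0,0,0,0,0,0,1]],
  ],
)

```text
clock: 11.08
ee_pos: [0.5399, -0.0117, 0.1071]
ee_rot: [0.0, 0.794, 0.607, -0.0]
wrist_force: [0.2, 0.4, -1.1]
finger_gap: 0.0143
```

```bash
python3 ins.py .05 .107
```

```text
tip past face 0.048 lat 5e-05
ee [ 0.5399 -0.0117  0.1071] y ang -15.2 z [-4.e-04 -4.e-04 -1.e+00] F [ 0.17  0.38 -1.09] M [-0.03  0.02 -0.02] gap 0.0143 t 11.08
 shift units [ 0.008  -0.0003  0.0003]
 turn units [-0.0002  0.0003  0.    ]
```

Emit:
servo_tool(
  series=[
    [[0,0,0,0.008,0,0,1],[0,0,0,0.008,0,0,1],[0,0,0,0,0,0,1]],
  ],
)

```text
clock: 11.33
ee_pos: [0.5411, -0.0073, 0.107]
ee_rot: [0.0, 0.794, 0.607, -0.0]
wrist_force: [0.1, 0.6, -1.7]
finger_gap: 0.0147
```

```bash
python3 ins.py .055 .107
```

```text
tip past face 0.0525 lat 5e-05
ee [ 0.5411 -0.0073  0.107 ] y ang -15.19 z [-4.e-04 -4.e-04 -1.e+00] F [ 0.11  0.57 -1.69] M [-0.08 -0.02  0.  ] gap 0.0147 t 11.33
 shift units [ 0.0101 -0.0003  0.0002]
 turn units [-0.0002  0.0004  0.0001]
```

Emit:
servo_tool(
  series=[
    [[0,0,0,0.006,0,0,1],[0,0,0,0.006,0,0,1],[0,0,0,0,0,0,1]],
  ],
)

```text
clock: 11.58
ee_pos: [0.5418, -0.0044, 0.1069]
ee_rot: [0.0, 0.794, 0.607, -0.001]
wrist_force: [-0.5, -0.1, -1.3]
finger_gap: 0.0143
```

```bash
python3 ins.py .058 .107
```

```text
tip past face 0.0555 lat -1e-05
ee [ 0.5418 -0.0044  0.1069] y ang -15.2 z [-8.e-04 -7.e-04 -1.e+00] F [-0.45 -0.09 -1.26] M [-0.03  0.02 -0.02] gap 0.0143 t 11.58
 shift units [ 0.0101 -0.     -0.0004]
 turn units [-0.0004  0.0006 -0.    ]
```

Emit:
servo_tool(
  series=[
    [[0,0,0,0.006,0,0,1],[0,0,0,0.006,0,0,1],[0,0,0,0,0,0,1]],
  ],
)

```text
clock: 11.83
ee_pos: [0.5425, -0.0014, 0.1068]
ee_rot: [-0.0, 0.794, 0.607, -0.001]
wrist_force: [0.3, 0.7, -2.4]
finger_gap: 0.0147
```

```bash
python3 ins.py .062 .107
```

```text
tip past face 0.0586 lat -7e-05
ee [ 0.5425 -0.0014  0.1068] y ang -15.21 z [-1.2e-03 -7.0e-04 -1.0e+00] F [ 0.35  0.67 -2.38] M [ 0.02 -0.01 -0.03] gap 0.0147 t 11.83
 shift units [ 0.0137  0.0002 -0.001 ]
 turn units [-0.0007  0.0007 -0.0002]
```

Emit:
servo_tool(
  series=[
    [[-0.0007,0.0007,0,0.006,0,-0.0005,1],[0,0,0,0.004,0,0,1],[0,0,0,0,0,0,1]],
  ],
)

```text
clock: 12.08
ee_pos: [0.543, 0.0011, 0.1066]
ee_rot: [-0.0, 0.794, 0.607, -0.0]
wrist_force: [0.5, -0.7, -2.5]
finger_gap: 0.0147
```

```bash
python3 ins.py .062 .107
```

```text
tip past face 0.0611 lat -0.00023
ee [0.543  0.0011 0.1066] y ang -15.21 z [-5.e-04 -2.e-04 -1.e+00] F [ 0.53 -0.72 -2.47] M [-0.1  -0.09 -0.05] gap 0.0147 t 12.08
 shift units [ 0.0036  0.0009 -0.0015]
 turn units [-0.0003  0.0002 -0.0001]
```

Emit:
servo_tool(
  series=[
    [[0,0,0,0.004,0.0005,0,1],[0,0,0,0.004,0,0,1],[0,0,0,0,0,0,1]],
  ],
)

```text
clock: 12.33
ee_pos: [0.5436, 0.003, 0.1065]
ee_rot: [-0.0, 0.794, 0.607, -0.0]
wrist_force: [-0.5, 1.2, -2.5]
finger_gap: 0.0145
```

```bash
python3 ins.py .064 .107; python3 ins.py .064 .107|grep ee
```

```text
tip past face 0.0631 lat -0.00015
ee [0.5436 0.003  0.1065] y ang -15.21 z [-8.e-04 -5.e-04 -1.e+00] F [-0.49  1.22 -2.5 ] M [-0.06  0.01  0.01] gap 0.0145 t 12.33
 shift units [ 0.0037  0.0006 -0.0019]
 turn units [-0.0004  0.0005 -0.0001]
ee [0.5436 0.003  0.1065] y ang -15.21 z [-8.e-04 -5.e-04 -1.e+00] F [-0.49  1.22 -2.5 ] M [-0.06  0.01  0.01] gap 0.0145 t 12.33
```

Emit:
servo_tool(
  series=[
    [[0,0,0,0.005,0,0,1],[0,0,0,0.005,0,0,1],[0,0,0,0,0,0,1]],
  ],
)

```text
clock: 12.58
ee_pos: [0.5439, 0.004, 0.1065]
ee_rot: [0.001, 0.794, 0.607, -0.002]
wrist_force: [0.2, 0.6, -2.2]
finger_gap: 0.0144
```

```bash
python3 ins.py .066 .107
```

```text
tip past face 0.0641 lat -0.00015
ee [0.5439 0.004  0.1065] y ang -15.2 z [-0.0019 -0.0031 -1.    ] F [ 0.21  0.55 -2.19] M [ 0.29 -0.12  0.05] gap 0.0144 t 12.58
 shift units [ 0.0074  0.0005 -0.0021]
 turn units [-0.0007  0.0023 -0.    ]
```

Advance stalled (moment 0.3 N·m), so it nips at about 64 mm. I'm letting go.

Emit:
servo_tool(
  series=[
    [[0,0,0,0,0,0,1],[0,0,0,0,0,0,0.3],[0,0,0,0,0,0,0],[0,0,0,0,0,0,-0.3],[0,0,0,0,0,0,-0.3],[0,0,0,0,0,0,-0.3],[0,0,0,0,0,0,-0.3],[0,0,0,0,0,0,-0.3]],
  ],
)

```text
clock: 13.25
ee_pos: [0.5456, 0.0052, 0.1082]
ee_rot: [0.001, 0.794, 0.607, 0.001]
wrist_force: [1.0, 0.0, -0.6]
finger_gap: 0.0554
```

```bash
python3 ins.py .066 .107; python3 keyfit.py w8
```

```text
tip past face 0.0658 lat 0.00116
ee [0.5456 0.0052 0.1082] y ang -15.21 z [ 0.0028 -0.0015 -1.    ] F [ 1.05  0.03 -0.63] M [-0.    0.02  0.03] gap 0.0554 t 13.25
 shift units [ 0.0009 -0.0046  0.0048]
 turn units [ 0.002   0.0005 -0.0001]
ee [0.5456 0.0052 0.1082] y ang -15.21 z [ 0.0028 -0.0015 -1.    ] F [ 1.   0.  -0.6] t 13.25
p 0.6 [270.7, 252.9] 2722 tool lo [-0.0093 -0.0096 -0.0159] hi [ 0.0265  0.0055 -0.0021]
0.0 622 y [-0.0095  0.0055 -0.002 ] ztop -0.0141
0.01 723 y [-0.0095  0.0054 -0.002 ] ztop -0.0045
0.02 460 y [-0.0093  0.0053 -0.002 ] ztop -0.0041
```

View pics/w8.png

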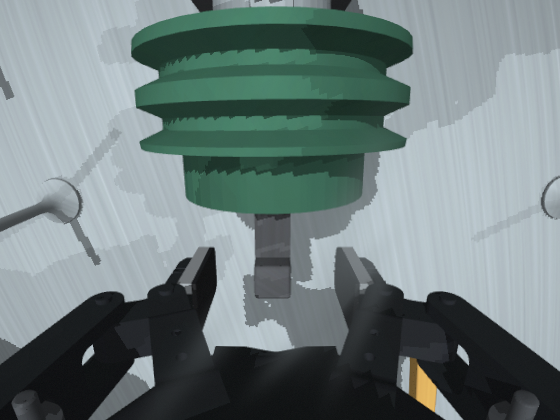

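Key stays in the keyway by itself, with its head at pixel (272,278) centred under the hub. Now up and over to the drift.

Emit:
servo_tool(
  series=[
    [[0,0,0,0,0,-0.06,-0.3],[0,0,0,0,0,-0.12,-0.3],[0,0,0,0,0,-0.14,-1],[0,0,0,-0.04,0,-0.08,-1],[0,0,0,-0.124,0.082,0,-1],[0,0,-0.02,-0.124,0.082,0,-1],[0,0,-0.02,-0.124,0.082,0,-1],[0,0,-0.02,-0.124,0.082,0,-1],[0,0,-0.02,-0.124,0.082,0,-1],[0,0,0,-0.124,0.082,0,-1],[0,0,0,-0.124,0.082,0,-1],[0,0,0,0,0,0,-1],[0,0,0,0,0,0,-1]],
  ],
)

```text
clock: 14.43
ee_pos: [0.6417, -0.2558, 0.2121]
ee_rot: [0.001, 0.753, 0.658, -0.0]
wrist_force: [-0.4, 0.8, 0.3]
finger_gap: 0.0853
```

```bash
cat > dr.py <<'E'
from kv import *
def dr(tag):
    o,p,im,d,W,Rt=look(tag,'')
    r=regions_of('drift_mid','wrist')[0];m=r['mask']&(d>0);Q=W[m];print(r['p'],r['centre'],len(Q))
    T=Q[Q[:,2]>Q[:,2].max()-.006];print('top z',np.median(T[:,2]),cv2.minAreaRect((T[:,:2]*1000).astype(np.float32)))
if __name__=='__main__': dr(sys.argv[1])
E
python3 dr.py w9; python3 st.py .637 -.204 .2 -8.2
```

```text
ee [ 0.6417 -0.2558  0.2121] y ang -7.75 z [ 0.0011 -0.0017 -1.    ] F [-0.4  0.8  0.3] t 14.43
0.87 [258.9, 130.3] 2623
top z 0.01864136535103461 ((634.3018798828125, -201.4514923095703), (129.0749053955078, 20.097381591796875), 81.80943298339844)
ee [ 0.6412 -0.2546  0.2123] y ang -7.69 z [ 4.0e-04 -1.7e-03 -1.0e+00] F [-0.12 -0.57 -0.72] M [ 0.02  0.03 -0.02] gap 0.0853 t 14.53
 shift units [ 0.1986 -0.0437  0.0488]
 turn units [0.0004 0.0011 0.006 ]
```

View pics/w9.png

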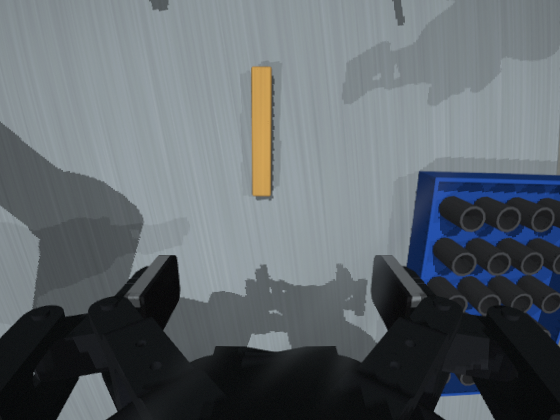

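Emit:
servo_tool(
  series=[
    [[0,0,0.004,0.14,-0.036,0,-1],[0,0,0.002,0.068,-0.018,0.06,-1],[0,0,0,0,0,0.14,-1],[0,0,0,0,0,0.14,-1],[0,0,0,0,0,0.14,-1],[0,0,0,0,0,0.14,-1],[0,0,0,0,0,0.08,-1],[0,0,0,0,0,0,-1]],
  ],
)

```text
clock: 15.2
ee_pos: [0.6352, -0.1874, 0.0395]
ee_rot: [0.005, 0.752, 0.659, 0.003]
wrist_force: [-0.1, 0.1, 0.3]
finger_gap: 0.0849
```

```bash
python3 st.py .6343 -.2015 .004 -8.2
```

```text
ee [ 0.6352 -0.1874  0.0395] y ang -7.56 z [ 0.011  -0.0041 -0.9999] F [-0.1   0.11  0.26] M [-0.02  0.04 -0.01] gap 0.0849 t 15.2
 shift units [-0.056   0.0021  0.142 ]
 turn units [0.0077 0.0017 0.0075]
```

Emit:
servo_tool(
  series=[
    [[0.008,0.002,0.0075,-0.056,0.003,0.05,-1],[0.003,0,0.002,0,0,0.05,-1],[0,0,0,0,0,0.02,-1],[0,0,0,0,0,0,-1]],
  ],
)

```text
clock: 15.53
ee_pos: [0.6351, -0.1968, 0.0126]
ee_rot: [-0.001, 0.755, 0.655, -0.001]
wrist_force: [-1.3, -0.0, 0.8]
finger_gap: 0.0857
```

```bash
python3 st.py .6343 -.2015 .004 -8.2
```

```text
ee [ 0.6351 -0.1968  0.0126] y ang -8.1 z [-0.0027  0.001  -1.    ] F [-1.31 -0.04  0.84] M [-0.03 -0.03  0.  ] gap 0.0857 t 15.53
 shift units [-0.019  -0.0005  0.0345]
 turn units [-0.0019 -0.0004  0.0011]
```

Emit:
servo_tool(
  series=[
    [[-0.002,0,0.001,-0.022,-0.001,0.02,-1],[0,0,0,-0.004,0,0.013,-1],[0,0,0,0,0,0,-1]],
  ],
)

```text
clock: 15.78
ee_pos: [0.6355, -0.2026, 0.0071]
ee_rot: [0.002, 0.755, 0.656, 0.002]
wrist_force: [0.2, 0.6, 0.2]
finger_gap: 0.0856
```

```bash
python3 st.py .6343 -.2015 .004 -8.2
```

```text
ee [ 0.6355 -0.2026  0.0071] y ang -8.08 z [ 0.0052 -0.0011 -1.    ] F [0.2  0.59 0.16] M [ 0.01 -0.02 -0.01] gap 0.0856 t 15.78
 shift units [ 0.0037 -0.0055  0.0123]
 turn units [0.0035 0.0003 0.0014]
```

Emit:
servo_tool(
  series=[
    [[0.0035,0,0.001,0.002,-0.0055,0.011,-1],[0,0,0,0,0,0.002,-1],[0,0,0,0,0,0,1],[0,0,0,0,0,0,1],[0,0,0,0,0,0,1],[0,0,0,0,0,0,1],[0,0,0,0,0,0,1],[0,0,0,0,0,0,1],[0,0,0,0,0,0,1]],
  ],
  squeeze=80,
)

```text
clock: 16.53
ee_pos: [0.6351, -0.2022, 0.0059]
ee_rot: [0.002, 0.756, 0.655, 0.0]
wrist_force: [0.5, 0.3, -2.5]
finger_gap: 0.0177
```

```bash
python3 st.py .6343 -.2015 .004 -8.2
```

```text
ee [ 0.6351 -0.2022  0.0059] y ang -8.18 z [ 0.0027 -0.0017 -1.    ] F [ 0.47  0.28 -2.5 ] M [-0.09 -0.06 -0.05] gap 0.0177 t 16.53
 shift units [ 0.0024 -0.0037  0.0077]
 turn units [0.0019 0.0009 0.0002]
```

Emit:
servo_tool(
  series=[
    [[0,0,0,0,0,-0.04,1],[0,0,0,0,0,-0.08,1],[0,0,0,0,0,-0.12,1],[0,0,0.02,0,0,-0.12,1],[0,0,0.02,0,0,-0.07,1],[0,0,0.02,0.02,-0.03,-0.01,1],[0,0,0.01,0.05,-0.1,0,1],[0,0,0.005,0.06,-0.113,0,1],[0,0,0,0.06,-0.113,0,1],[0,0,0,0.06,-0.113,0,1],[0,0,0,0.05,-0.08,0,1],[0,0,0,0,0,0,1],[0,0,0,0,0,0,1]],
  ],
)

```text
clock: 17.62
ee_pos: [0.5105, -0.09, 0.1212]
ee_rot: [-0.003, 0.794, 0.608, -0.002]
wrist_force: [0.8, -0.1, -3.2]
finger_gap: 0.0178
```

```bash
python3 st.py .5189 -.0907 .1089 -14.85
```

```text
ee [ 0.5105 -0.09    0.1212] y ang -15.08 z [-0.0077  0.0027 -1.    ] F [ 0.76 -0.09 -3.25] M [-0.05 -0.05 -0.02] gap 0.0178 t 17.62
 shift units [0.0061 0.0334 0.0491]
 turn units [-0.0054 -0.0004 -0.0027]
```

Emit:
servo_tool(
  series=[
    [[-0.005,0,-0.003,0,0.033,0.03,1],[0,0,0,0,0.006,0.02,1],[0,0,0,0,0,0.0,1],[0,0,0,0,0,0,1]],
  ],
)

```text
clock: 17.95
ee_pos: [0.5231, -0.0946, 0.1078]
ee_rot: [0.001, 0.792, 0.61, 0.001]
wrist_force: [-0.4, -1.0, -2.6]
finger_gap: 0.0181
```

```bash
python3 st.py .5189 -.0907 .1089 -14.85
cat > dk.py <<'E'
from kv import *
def dk(tag):
    o,p,im,d,W,Rt=look(tag,'')
    T=(W-o['ee_pos'])@Rt
    for l in('key_head','drift_mid'):
        for r in regions_of(l,'wrist')[:1]:
            m=(cv2.erode(r['mask'].astype(np.uint8),np.ones((3,3)))>0)&(d>0);Q=T[m]
            print(l,r['p'],r['centre'],len(Q))
            zt=np.percentile(Q[:,2],3)
            for k in np.arange(-.07,.15,.01):
                w=Q[(Q[:,0]>k)&(Q[:,0]<=k+.01)]
                if len(w)>10: print('  x',round(k+.005,3),'y',np.round([w[:,1].min()*1e3,w[:,1].max()*1e3,w[:,1].min()*5e2+w[:,1].max()*5e2],1),'z',np.median(w[:,2]).round(4))
            print('  x range',Q[:,0].min().round(4),Q[:,0].max().round(4), 'head top x', Q[Q[:,2]<zt+.002][:,0].min().round(4),Q[Q[:,2]<zt+.002][:,0].max().round(4))
if __name__=='__main__': dk(sys.argv[1])
E
python3 dk.py w10
```

```text
ee [ 0.5231 -0.0946  0.1078] y ang -14.84 z [ 2.7e-03 -6.0e-04 -1.0e+00] F [-0.43 -0.95 -2.61] M [-0.01 -0.03  0.  ] gap 0.0181 t 17.95
 shift units [ 0.0107 -0.0204 -0.0044]
 turn units [ 0.0019 -0.0001  0.0002]
ee [ 0.5231 -0.0946  0.1078] y ang -14.84 z [ 2.7e-03 -6.0e-04 -1.0e+00] F [-0.4 -1.  -2.6] t 17.95
key_head 0.55 [260.6, 26.1] 2261
  x 0.095 y [-13.6   1.4  -6.1] z -0.0146
  x 0.105 y [-13.6   1.4  -6.1] z -0.0149
  x 0.115 y [-13.4   1.5  -5.9] z -0.0052
  x range 0.0923 0.1125 head top x 0.0926 0.1084
drift_mid 0.6 [275.0, 228.5] 9598
  x -0.035 y [-10.   8.  -1.] z -0.0126
  x -0.025 y [-10.3   8.4  -1. ] z -0.0126
  x -0.015 y [-10.2   8.2  -1. ] z -0.0127
  x -0.005 y [-9.   7.4 -0.8] z -0.0127
  x 0.005 y [-9.2  7.8 -0.7] z -0.0127
  x 0.015 y [-9.9  8.5 -0.7] z -0.0127
  x 0.025 y [-10.2   8.8  -0.7] z -0.0128
  x 0.035 y [-10.    8.7  -0.6] z -0.0128
  x 0.045 y [-10.2   8.9  -0.7] z -0.0128
  x 0.055 y [-10.    8.7  -0.6] z -0.0129
  x 0.065 y [-9.9  8.6 -0.7] z -0.0127
  x range -0.0382 0.065 head top x -0.0378 0.065
```

View pics/w10.png

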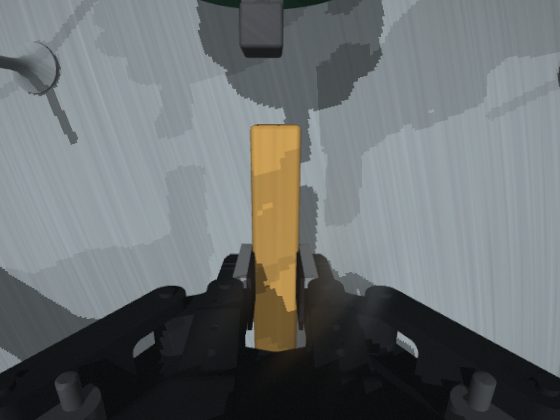

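Drift is level and straight in the grip; the key head is 27 mm ahead (pixel (262,50)) and 5.4 mm to tool -y. I line up and close the distance.

Emit:
servo_tool(
  series=[
    [[0.002,0,0,0.03,-0.02,0,1],[0,0,0,0.03,-0.004,0,1],[0,0,0,0.01,0,0,1],[0,0,0,0,0,0,1]],
  ],
)

```text
clock: 18.43
ee_pos: [0.5212, -0.0743, 0.1081]
ee_rot: [-0.001, 0.793, 0.609, -0.0]
wrist_force: [-0.3, -0.5, -3.8]
finger_gap: 0.0178
```

```bash
python3 st.py .5189 -.0907 .1078 -14.85; python3 dk.py w11 | egrep "range|0.0[569]5 y|ead"
```

```text
ee [ 0.5212 -0.0743  0.1081] y ang -14.9 z [-9.e-04  7.e-04 -1.e+00] F [-0.27 -0.55 -3.79] M [-0.04  0.02 -0.01] gap 0.0178 t 18.43
 shift units [-0.0657  0.0082  0.0012]
 turn units [-0.0007 -0.0003 -0.0006]
key_head 0.26 [275.4, 228.1] 9678
  x 0.055 y [-10.5   8.7  -0.9] z -0.0129
  x 0.065 y [-10.3   8.6  -0.8] z -0.0127
  x range -0.0384 0.065 head top x -0.038 0.065
  x 0.055 y [-10.1   8.7  -0.7] z -0.0129
  x 0.065 y [-9.9  8.1 -0.9] z -0.0127
  x range -0.0378 0.065 head top x -0.0378 0.065
```

Emit:
servo_tool(
  series=[
    [[0,0,0,0.01,0.006,0,1],[0,0,0,0.004,0,0,1],[0,0,0,0,0,0,1]],
  ],
)

```text
clock: 18.83
ee_pos: [0.5239, -0.0721, 0.1083]
ee_rot: [-0.0, 0.793, 0.609, -0.0]
wrist_force: [-0.3, 0.1, -3.0]
finger_gap: 0.0181
```

```bash
python3 st.py .5189 -.0907 .1078 -14.85; python3 kv.py
python3 - <<'E'
from kv import *
look('w12','')
a=cv2.imread('pics/w12.png')[0:200,180:380];cv2.imwrite('pics/w12c.png',cv2.resize(a,None,fx=3,fy=3,interpolation=cv2.INTER_CUBIC))
E
```

```text
ee [ 0.5239 -0.0721  0.1083] y ang -14.95 z [-3.e-04  1.e-04 -1.e+00] F [-0.34  0.09 -2.99] M [0.03 0.03 0.06] gap 0.0181 t 18.83
 shift units [-0.0769 -0.0003  0.0021]
 turn units [-0.0002 -0.     -0.0011]
ee [ 0.5239 -0.0721  0.1083] y ang -14.95 z [-3.e-04  1.e-04 -1.e+00] F [-0.3  0.1 -3. ] t 18.83
```

View pics/w12c.png

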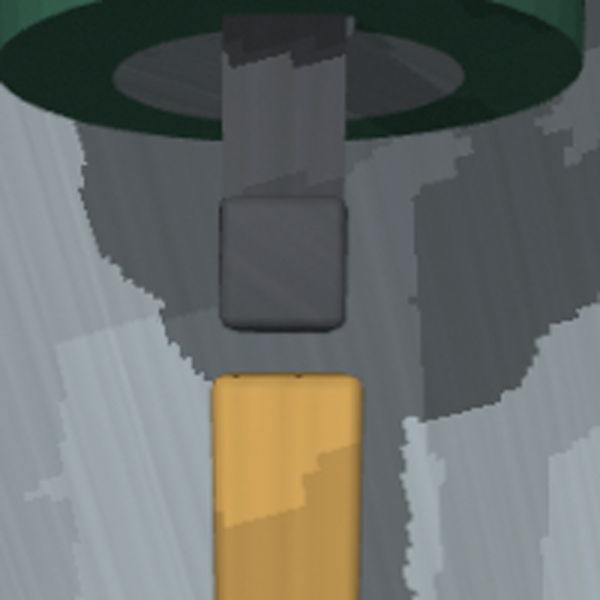

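Gap to the head is about 5 mm, centred (head 221–346, drift 212–360 in the zoom). I creep in and read the force at the end of each push.

Emit:
servo_tool(
  series=[
    [[0,0,0,0.006,0,0,1],[0,0,0,0.006,0,0,1],[0,0,0,0.004,0,0,1]],
  ],
)

```text
clock: 19.13
ee_pos: [0.5251, -0.0685, 0.1083]
ee_rot: [-0.0, 0.793, 0.609, -0.0]
wrist_force: [1.0, -0.0, -3.0]
finger_gap: 0.0173
```

```bash
cat > tp.py <<'E'
from st import *
o=bot.get_obs();D=np.array([np.sin(.259),np.cos(.259)]);R0=np.array([.5239,-.0721])
k=o['ee_pos'][:2]-R0;F=o['wrist_force'][:2]
print('adv mm',(k@D*1000).round(2),'lat',(k@[D[1],-D[0]]*1000).round(2),'z',o['ee_pos'][2].round(4),'F along',(F@D).round(2),'lat',(F@[D[1],-D[0]]).round(2),'Fz',o['wrist_force'][2].round(2),'M',o['ft_torque'].round(2),'v',np.abs(o['joint_velocities']).max().round(4))
st(None,-14.85)
E
python3 tp.py
```

```text
adv mm 3.82 lat 0.21 z 0.1083 F along 0.22 lat 0.95 Fz -3.03 M [ 0.    0.03 -0.03] v 0.0238
ee [ 0.5251 -0.0685  0.1083] y ang -14.99 z [-1.e-04  0.e+00 -1.e+00] F [ 0.98 -0.03 -3.03] M [ 0.    0.03 -0.03] gap 0.0173 t 19.13
 turn units [-0.0001  0.     -0.0016]
```

Emit:
servo_tool(
  series=[
    [[0,0,0,0.004,0,0,1],[0,0,0,0.004,0,0,1]],
  ],
)

```text
clock: 19.3
ee_pos: [0.5255, -0.0667, 0.1083]
ee_rot: [0.0, 0.793, 0.609, -0.0]
wrist_force: [-2.1, -6.0, -3.5]
finger_gap: 0.0179
```

```bash
python3 tp.py
```

```text
adv mm 5.66 lat 0.19 z 0.1083 F along -6.36 lat -0.46 Fz -3.46 M [-1.07  0.36  0.02] v 0.0329
ee [ 0.5255 -0.0667  0.1083] y ang -14.97 z [-5.e-04 -8.e-04 -1.e+00] F [-2.07 -6.03 -3.46] M [-1.07  0.36  0.02] gap 0.0179 t 19.3
 turn units [-0.0002  0.0006 -0.0014]
```

Contact at 6.4 N. I push on gradually.

Emit:
servo_tool(
  series=[
    [[0,0,0,0.004,0,0,1]],
  ],
)

```text
clock: 19.38
ee_pos: [0.5256, -0.0667, 0.1084]
ee_rot: [0.001, 0.793, 0.609, -0.001]
wrist_force: [-1.9, -7.0, -3.2]
finger_gap: 0.0177
```

```bash
python3 tp.py
```

```text
adv mm 5.67 lat 0.28 z 0.1084 F along -7.28 lat -0.03 Fz -3.17 M [-1.27  0.41  0.01] v 0.0279
ee [ 0.5256 -0.0667  0.1084] y ang -14.94 z [-9.0e-04 -2.8e-03 -1.0e+00] F [-1.89 -7.03 -3.17] M [-1.27  0.41  0.01] gap 0.0177 t 19.38
 turn units [-0.0001  0.0019 -0.0011]
```

Emit:
servo_tool(
  series=[
    [[0,0,0,0.008,0,0,1]],
  ],
)

```text
clock: 19.47
ee_pos: [0.5258, -0.0666, 0.1085]
ee_rot: [0.002, 0.793, 0.609, -0.003]
wrist_force: [-3.5, -12.7, -1.5]
finger_gap: 0.0179
```

```bash
python3 tp.py
```

```text
adv mm 5.81 lat 0.43 z 0.1085 F along -13.21 lat -0.1 Fz -1.52 M [-2.08  0.57  0.05] v 0.0574
ee [ 0.5258 -0.0666  0.1085] y ang -14.91 z [-0.0017 -0.0061 -1.    ] F [ -3.48 -12.75  -1.52] M [-2.08  0.57  0.05] gap 0.0179 t 19.47
 turn units [-0.      0.0043 -0.0007]
```

Emit:
servo_tool(
  series=[
    [[0,0.002,0,0.01,0,0,1]],
  ],
)

```text
clock: 19.55
ee_pos: [0.5259, -0.0666, 0.1086]
ee_rot: [0.002, 0.793, 0.61, -0.003]
wrist_force: [-5.2, -13.5, -2.5]
finger_gap: 0.0176
```

```bash
python3 tp.py
```

```text
adv mm 5.84 lat 0.5 z 0.1086 F along -14.37 lat -1.58 Fz -2.53 M [-2.2   0.71  0.  ] v 0.0184
ee [ 0.5259 -0.0666  0.1086] y ang -14.85 z [-0.0023 -0.0077 -1.    ] F [ -5.21 -13.49  -2.53] M [-2.2   0.71  0.  ] gap 0.0176 t 19.55
 turn units [-0.0001  0.0053 -0.0001]
```

Emit:
servo_tool(
  series=[
    [[0,0.002,0,0.014,0,0,1]],
  ],
)

```text
clock: 19.63
ee_pos: [0.5261, -0.0665, 0.1087]
ee_rot: [0.003, 0.792, 0.61, -0.004]
wrist_force: [-6.6, -19.3, -2.7]
finger_gap: 0.0177
```

```bash
python3 tp.py
```

```text
adv mm 6.01 lat 0.65 z 0.1087 F along -20.36 lat -1.41 Fz -2.7 M [-3.11  0.98  0.1 ] v 0.048
ee [ 0.5261 -0.0665  0.1087] y ang -14.8 z [-0.0031 -0.0104 -0.9999] F [ -6.57 -19.32  -2.7 ] M [-3.11  0.98  0.1 ] gap 0.0177 t 19.63
 turn units [-0.0002  0.0072  0.0006]
```

20 N reached. I back off, level and look at how far the head sits from the hub.

Emit:
servo_tool(
  series=[
    [[0,0.004,0,-0.02,0,0,1],[0,0.002,0,-0.012,-0.002,0.002,1],[0,0,0,0,0,0,1],[0,0,0,0,0,0,1]],
  ],
)

```text
clock: 19.97
ee_pos: [0.5233, -0.0753, 0.1083]
ee_rot: [0.0, 0.793, 0.61, -0.001]
wrist_force: [0.3, 0.2, -3.6]
finger_gap: 0.0178
```

```bash
python3 tp.py
python3 - <<'E'
from kv import *
look('w13','')
a=cv2.imread('pics/w13.png')[0:200,180:380];cv2.imwrite('pics/w13c.png',cv2.resize(a,None,fx=3,fy=3,interpolation=cv2.INTER_CUBIC))
E
```

```text
adv mm -3.27 lat 0.22 z 0.1083 F along 0.26 lat 0.26 Fz -3.59 M [ 0.03 -0.02 -0.03] v 0.0073
ee [ 0.5233 -0.0753  0.1083] y ang -14.87 z [-7.0e-04 -1.7e-03 -1.0e+00] F [ 0.31  0.19 -3.59] M [ 0.03 -0.02 -0.03] gap 0.0178 t 19.97
 turn units [-0.0001  0.0012 -0.0003]
ee [ 0.5233 -0.0753  0.1083] y ang -14.87 z [-7.0e-04 -1.7e-03 -1.0e+00] F [ 0.3  0.2 -3.6] t 19.97
```

View pics/w13c.png

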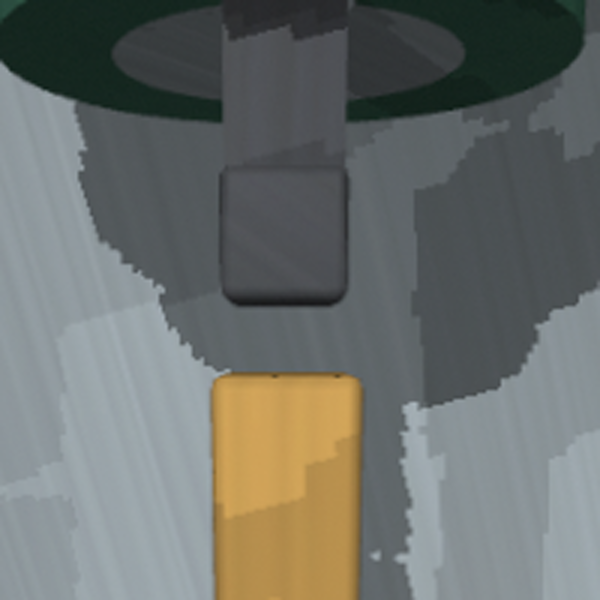

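```bash
cat > hp.py <<'E'
from h import *
import sys
from scipy.spatial.transform import Rotation as R
def hp(tag):
    z=np.load(tag+'.npz');p={k:(z[k] if k=='extrinsics' else float(z[k])) for k in('fx','fy','cx','cy','k1','extrinsics')}
    W=cloud(z['d'],p);D=np.array([np.sin(.259),np.cos(.259)]);N=np.array([D[1],-D[0]])
    r=W[...,:2]-[.5504,.03];s=r@D;l=r@N
    zz=W[...,2]
    hd=(zz>.1195)&(zz<.1265)&(s<-.004)&(np.abs(l)<.006)&(s>-.06)
    gray=z['im'].astype(int);notbrass=(gray[...,0]-gray[...,2]<25);g=(gray[...,1]-gray[...,0]>12)
    hd&=notbrass&~g
    face=(np.abs(l)>.012)&(np.abs(l)<.035)&(zz>.075)&(zz<.115)&(s>-.01)&(s<.015)
    sh=(zz>.105)&(zz<.1185)&(s<.002)&(s>-.06)&(np.abs(l)<.006)&notbrass&~g
    print(tag,'head s',np.percentile(s[hd],[1,50,99]).round(4),hd.sum(),'ztop',np.median(zz[hd]).round(4),'face s',np.median(s[face]).round(4),face.sum(),'shank ztop',np.median(zz[sh]).round(4))
for t in sys.argv[1:]: hp(t)
E
python3 hp.py w8 w10 w12 w13
```

```text
w8 head s [-0.0341 -0.0254 -0.0181] 995 ztop 0.1226 face s 0.0101 551 shank ztop 0.1127
w10 head s [-0.0348 -0.0271 -0.0192] 1587 ztop 0.1227 face s nan 0 shank ztop 0.1125
w12 head s [-0.0345 -0.0266 -0.0191] 1421 ztop 0.1227 face s 0.0054 2999 shank ztop 0.1126
w13 head s [-0.0342 -0.0263 -0.0184] 1480 ztop 0.1227 face s 0.0054 2382 shank ztop 0.1127
  return _methods._mean(a, axis=axis, dtype=dtype,
  ret = ret.dtype.type(ret / rcount)
```

Emit:
servo_tool(
  series=[
    [[0,0.001,0,0.014,-0.001,0,1],[0,0,0,0.014,0,0,1],[0,0,0,0.008,0,0,1],[0,0,0,0.006,0,0,1],[0,0,0,0.008,0,0,1]],
  ],
)

```text
clock: 20.43
ee_pos: [0.5256, -0.0664, 0.1086]
ee_rot: [0.003, 0.791, 0.611, -0.004]
wrist_force: [-4.3, -14.3, -1.6]
finger_gap: 0.0178
```

```bash
python3 tp.py
```

```text
adv mm 5.97 lat 0.14 z 0.1086 F along -14.95 lat -0.49 Fz -1.59 M [-2.21  0.73  0.05] v 0.0669
ee [ 0.5256 -0.0664  0.1086] y ang -14.65 z [-0.0028 -0.0102 -0.9999] F [ -4.3  -14.33  -1.59] M [-2.21  0.73  0.05] gap 0.0178 t 20.43
 turn units [-0.0001  0.007   0.0023]
```

Emit:
servo_tool(
  series=[
    [[0,0.003,0.001,0.013,0,0,1],[0,0.003,0.001,0.014,0,0,1]],
  ],
)

```text
clock: 20.6
ee_pos: [0.5257, -0.0663, 0.1089]
ee_rot: [0.004, 0.791, 0.611, -0.006]
wrist_force: [-6.6, -20.5, -2.2]
finger_gap: 0.0177
```

```bash
python3 tp.py
```

```text
adv mm 6.06 lat 0.21 z 0.1089 F along -21.56 lat -1.13 Fz -2.23 M [-3.18  1.02  0.1 ] v 0.0369
ee [ 0.5257 -0.0663  0.1089] y ang -14.64 z [-0.0046 -0.0144 -0.9999] F [ -6.62 -20.55  -2.23] M [-3.18  1.02  0.1 ] gap 0.0177 t 20.6
 turn units [-0.0005  0.0101  0.0025]
```

No advance between two 20 N pushes (contact at 6.0 mm both times). I give another couple of taps to confirm it no longer moves.

Emit:
servo_tool(
  series=[
    [[0,0.005,0.002,-0.016,0,0.001,1],[0,0.003,0,0,0,0.001,1],[0,0,0,0.004,0,0,1],[0,0,0,0.008,0,0,1],[0,0,0,0.008,0,0,1],[0,0.002,0,0.01,0,0,1],[0,0.002,0,0.014,0,0,1]],
  ],
)

```text
clock: 21.18
ee_pos: [0.5261, -0.0664, 0.1088]
ee_rot: [0.004, 0.791, 0.612, -0.006]
wrist_force: [-7.3, -22.5, -0.8]
finger_gap: 0.0177
```

```bash
python3 tp.py
```

```text
adv mm 6.09 lat 0.65 z 0.1088 F along -23.64 lat -1.3 Fz -0.82 M [-3.57  1.16 -0.04] v 0.0611
ee [ 0.5261 -0.0664  0.1088] y ang -14.53 z [-0.0041 -0.0128 -0.9999] F [ -7.31 -22.52  -0.82] M [-3.57  1.16 -0.04] gap 0.0177 t 21.18
 turn units [-0.0005  0.009   0.0038]
```

Emit:
servo_tool(
  series=[
    [[0,0.005,0.002,-0.016,0,0.001,1],[0,0.005,0.002,0,-0.001,0.001,1],[0,0.001,0,0.006,0,0,1],[0,0.001,0,0.008,0,0,1],[0,0.001,0,0.01,0,0,1],[0,0.001,0,0.012,0,0,1],[0,0.001,0,0.012,0,0,1],[0,0.001,0,0.012,0,0,1],[0,0.001,0,0.012,0,0,1],[0,0.001,0,0.012,0,0,1]],
  ],
)

```text
clock: 22.02
ee_pos: [0.5265, -0.0666, 0.1096]
ee_rot: [0.006, 0.79, 0.613, -0.009]
wrist_force: [-5.2, -18.2, -0.4]
finger_gap: 0.0182
```

```bash
python3 tp.py
```

```text
adv mm 6.03 lat 1.13 z 0.1096 F along -18.95 lat -0.41 Fz -0.41 M [-2.72  0.97  0.08] v 0.0613
ee [ 0.5265 -0.0666  0.1096] y ang -14.37 z [-0.0066 -0.0212 -0.9998] F [ -5.25 -18.21  -0.41] M [-2.72  0.97  0.08] gap 0.0182 t 22.02
 turn units [-0.0007  0.0148  0.0056]
```

Still no advance under about 19–24 N. I back off, level and compare with the earlier view.

Emit:
servo_tool(
  series=[
    [[0,0.008,0.003,-0.02,-0.003,0.003,1],[0,0.006,0.002,-0.012,-0.001,0.001,1],[0,0.001,0,0,0,0,1],[0,0,0,0,0,0,1]],
  ],
)

```text
clock: 22.35
ee_pos: [0.5237, -0.073, 0.1088]
ee_rot: [-0.001, 0.792, 0.61, 0.001]
wrist_force: [-0.0, 0.6, -4.0]
finger_gap: 0.0178
```

```bash
python3 tp.py
python3 - <<'E'
from kv import *
look('w14','')
a=cv2.imread('pics/w14.png')[0:200,180:380];cv2.imwrite('pics/w14c.png',cv2.resize(a,None,fx=3,fy=3,interpolation=cv2.INTER_CUBIC))
E
python3 hp.py w12 w13 w14
```

```text
adv mm -0.93 lat 0.05 z 0.1088 F along 0.59 lat -0.2 Fz -3.99 M [ 0.01 -0.02  0.04] v 0.0121
ee [ 0.5237 -0.073   0.1088] y ang -14.8 z [-2.0e-04  2.9e-03 -1.0e+00] F [-0.04  0.62 -3.99] M [ 0.01 -0.02  0.04] gap 0.0178 t 22.35
 turn units [-0.0006 -0.0018  0.0006]
ee [ 0.5237 -0.073   0.1088] y ang -14.8 z [-2.0e-04  2.9e-03 -1.0e+00] F [-0.   0.6 -4. ] t 22.35
w12 head s [-0.0345 -0.0266 -0.0191] 1421 ztop 0.1227 face s 0.0054 2999 shank ztop 0.1126
w13 head s [-0.0342 -0.0263 -0.0184] 1480 ztop 0.1227 face s 0.0054 2382 shank ztop 0.1127
w14 head s [-0.034  -0.0261 -0.0185] 1417 ztop 0.1227 face s 0.0055 2977 shank ztop 0.1126
```

View pics/w14c.png

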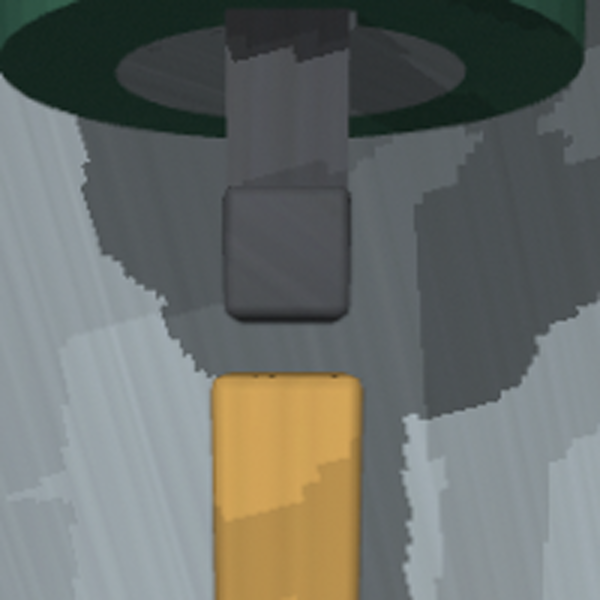

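The key no longer moves at 19–24 N, but the taps moved it only about 0.5 mm in total. I therefore can't rule out that I had nipped it too firmly by hand, beyond the 10 N limit at let-go. There's plenty of time left, so I'll lay the drift down, ease the key back slightly, re-nip it very lightly and tap it again.

Emit:
servo_tool(
  series=[
    [[0,0,0,-0.08,0,0,1],[0,0,0,-0.13,0,0.03,1],[0,0,0,-0.13,0,0.08,1],[0,0,0,-0.06,0,0.1,1],[0,0,0,0,0,0.1,1],[0,0,0,0,0,0.03,1],[0,0,0,0,0,0,1],[0,0,0,0,0,0,1]],
  ],
)

```text
clock: 23.07
ee_pos: [0.5021, -0.1693, 0.0228]
ee_rot: [0.001, 0.79, 0.613, 0.004]
wrist_force: [0.9, 0.2, -3.8]
finger_gap: 0.0179
```

```bash
python3 st.py .498 -.17 .0062 -14.85
```

```text
ee [ 0.5021 -0.1693  0.0228] y ang -14.45 z [ 0.0077  0.0028 -1.    ] F [ 0.92  0.19 -3.8 ] M [-0.03  0.06  0.01] gap 0.0179 t 23.07
 shift units [-0.0072 -0.0156  0.0662]
 turn units [ 0.0045 -0.0031  0.0047]
```

Emit:
servo_tool(
  series=[
    [[0.005,-0.003,0.004,0,0,0.03,1],[0,0,0,0,0,0.015,1],[0,0,0,0,0,0.004,1],[0,0,0,0,0,0,1]],
  ],
)

```text
clock: 23.4
ee_pos: [0.5051, -0.1679, 0.013]
ee_rot: [0.002, 0.791, 0.611, 0.001]
wrist_force: [-0.5, 0.4, -3.0]
finger_gap: 0.0179
```

```bash
python3 st.py .498 -.17 .0062 -14.85
```

```text
ee [ 0.5051 -0.1679  0.013 ] y ang -14.63 z [ 0.0038 -0.0022 -1.    ] F [-0.52  0.38 -3.02] M [-0.02 -0.01 -0.01] gap 0.0179 t 23.4
 shift units [-0.0154 -0.0255  0.027 ]
 turn units [0.0028 0.0008 0.0026]
```

Emit:
servo_tool(
  series=[
    [[0.003,0.001,0,0,0,0.016,1],[0,0,0,0,0,0.008,1],[0,0,0,0,0,0.003,1],[0,0,0,0,0,0,1]],
  ],
)

```text
clock: 23.73
ee_pos: [0.5063, -0.1676, 0.007]
ee_rot: [0.001, 0.791, 0.612, 0.001]
wrist_force: [-0.3, -0.1, -3.2]
finger_gap: 0.0177
```

```bash
python3 st.py .498 -.17 .0062 -14.85
```

```text
ee [ 0.5063 -0.1676  0.007 ] y ang -14.56 z [ 1.9e-03 -5.0e-04 -1.0e+00] F [-0.29 -0.06 -3.24] M [ 0.03  0.04 -0.07] gap 0.0177 t 23.73
 shift units [-0.0177 -0.0296  0.003 ]
 turn units [0.0013 0.     0.0034]
```

Emit:
servo_tool(
  series=[
    [[0.001,0,0,0,0,0.006,1],[0,0,0,0,0,0.004,1],[0,0,0,0,0,0.0,1]],
  ],
)

```text
clock: 23.98
ee_pos: [0.5065, -0.1677, 0.0063]
ee_rot: [0.001, 0.791, 0.612, 0.0]
wrist_force: [0.2, -0.9, -2.7]
finger_gap: 0.0178
```

```bash
python3 st.py .498 -.17 .0062 -14.85
```

```text
ee [ 0.5065 -0.1677  0.0063] y ang -14.56 z [ 1.3e-03 -6.0e-04 -1.0e+00] F [ 0.22 -0.95 -2.66] M [ 0.02  0.03 -0.03] gap 0.0178 t 23.98
 shift units [-0.0173 -0.0306  0.0004]
 turn units [0.0009 0.0002 0.0034]
```

Emit:
servo_tool(
  series=[
    [[0,0,0,0,0,0,0.4],[0,0,0,0,0,0,0],[0,0,0,0,0,0,-0.3],[0,0,0,0,0,0,-0.3],[0,0,0,0,0,0,-0.3],[0,0,0,0,0,-0.06,-0.3],[0,0,0,0,0,-0.12,-0.3],[0,0,0,0,0,-0.14,-0.3],[0,0,0,0,0,-0.14,-0.3],[0,0,0,0.04,0,-0.14,-0.3],[0,0,0.003,0.12,-0.008,-0.1,-0.3],[0,0,0,0.14,-0.008,0,-0.3],[0,0,0,0.14,-0.008,0,-0.3],[0,0,0,0.14,-0.004,0,-0.3],[0,0,0,0.1,0,0,-0.3],[0,0,0,0,0,0,-0.3],[0,0,0,0,0,0,-0.3]],
  ],
)

```text
clock: 25.4
ee_pos: [0.5462, 0.0035, 0.1928]
ee_rot: [0.003, 0.794, 0.608, 0.004]
wrist_force: [-0.8, -0.4, -0.3]
finger_gap: 0.0552
```

```bash
python3 st.py .5439 .004 .1065 -14.85
```

```text
ee [0.5462 0.0035 0.1928] y ang -15.12 z [ 9.7e-03 -7.0e-04 -1.0e+00] F [-0.8  -0.41 -0.3 ] M [-0.07  0.05  0.01] gap 0.0552 t 25.4
 shift units [-0.0012 -0.0126  0.3452]
 turn units [ 0.0064 -0.0012 -0.0032]
```

Emit:
servo_tool(
  series=[
    [[0.006,-0.001,-0.003,0,-0.012,0.1,-0.3],[0,0,0,0,0,0.12,-0.3],[0,0,0,0,0,0.08,-0.3],[0,0,0,0,0,0.0,-0.3],[0,0,0,0,0,0,-0.3]],
  ],
)

```text
clock: 25.82
ee_pos: [0.5441, 0.0007, 0.1168]
ee_rot: [0.002, 0.793, 0.609, 0.001]
wrist_force: [0.0, 0.3, 1.6]
finger_gap: 0.0554
```

```bash
python3 st.py .5439 .004 .1065 -14.85; python3 keyfit.py w15
```

```text
ee [0.5441 0.0007 0.1168] y ang -14.93 z [ 0.0038 -0.0015 -1.    ] F [0.02 0.31 1.61] M [-0.02 -0.02  0.02] gap 0.0554 t 25.82
 shift units [ 0.0125 -0.0044  0.0414]
 turn units [ 0.0027  0.0003 -0.0009]
ee [0.5441 0.0007 0.1168] y ang -14.93 z [ 0.0038 -0.0015 -1.    ] F [0.  0.3 1.6] t 25.82
p 0.81 [275.0, 237.6] 2290 tool lo [-0.0031 -0.009  -0.0077] hi [0.0315 0.006  0.0062]
0.0 607 y [-0.0086  0.006  -0.0013] ztop -0.0058
0.01 840 y [-0.009   0.0058 -0.0016] ztop 0.0035
0.02 623 y [-0.0088  0.0057 -0.0016] ztop 0.0044
0.03 77 y [-0.0083  0.0052 -0.0016] ztop 0.0047
```

View pics/w15.png

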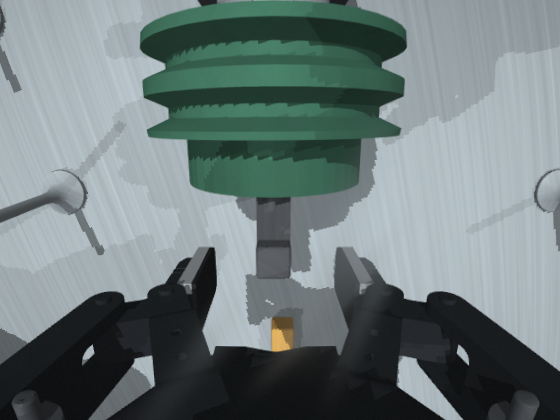

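Emit:
servo_tool(
  series=[
    [[0.003,0,0,0.016,-0.005,0.03,-0.3],[0,0,0,0.004,0,0.014,-0.3],[0,0,0,0,0,0.0,-0.3],[0,0,0,0,0,0,-0.3]],
  ],
)

```text
clock: 26.25
ee_pos: [0.547, 0.0054, 0.1095]
ee_rot: [0.003, 0.793, 0.609, 0.003]
wrist_force: [0.3, 0.2, -0.3]
finger_gap: 0.0554
```

```bash
python3 st.py .5443 .0055 .1068 -14.9; python3 keyfit.py w16 | grep "y \["
```

```text
ee [0.547  0.0054 0.1095] y ang -15.0 z [ 0.0076 -0.0013 -1.    ] F [ 0.26  0.23 -0.26] M [-0.    0.02 -0.03] gap 0.0554 t 26.25
 shift units [-0.0022 -0.0107  0.0109]
 turn units [ 0.0051 -0.0005 -0.0012]
0.0 634 y [-0.0102  0.0043 -0.0029] ztop -0.0128
0.01 645 y [-0.0105  0.0041 -0.0032] ztop -0.0031
0.02 383 y [-0.0099  0.004  -0.003 ] ztop -0.0029
```

Emit:
servo_tool(
  series=[
    [[0.005,0,-0.001,-0.001,-0.011,0.009,-0.3],[0.001,0,0,0,-0.002,0.004,-0.3],[0,0,0,0,0,0,-0.3]],
  ],
)

```text
clock: 26.6
ee_pos: [0.5437, 0.006, 0.1066]
ee_rot: [-0.001, 0.793, 0.61, -0.0]
wrist_force: [-0.3, 0.5, 0.4]
finger_gap: 0.0555
```

```bash
python3 st.py .5443 .0055 .1068 -14.9; python3 keyfit.py w16 | egrep "y \[|lo"
```

```text
ee [0.5437 0.006  0.1066] y ang -14.88 z [-9.0e-04  1.1e-03 -1.0e+00] F [-0.31  0.5   0.4 ] M [-0.   -0.04  0.02] gap 0.0555 t 26.6
 shift units [-0.0015  0.0027 -0.0007]
 turn units [-0.0008 -0.0005  0.0002]
p 0.61 [278.3, 259.0] 2688 tool lo [-0.0087 -0.0074 -0.0176] hi [ 0.0261  0.0077 -0.0038]
0.0 677 y [-0.0074  0.0077  0.0001] ztop -0.0157
0.01 726 y [-0.0072  0.0076  0.0002] ztop -0.006
0.02 403 y [-0.0071  0.0075  0.0002] ztop -0.0056
```

Emit:
servo_tool(
  series=[
    [[0,0,0,0,0.002,0,0],[0,0,0,0,0,0,0.4],[0,0,0,0,0,0,1],[0,0,0,0,0,0,1],[0,0,0,0,0,0,1],[0,0,0,0,0,0,1]],
  ],
  squeeze=60,
)

```text
clock: 27.2
ee_pos: [0.5445, 0.0058, 0.107]
ee_rot: [-0.0, 0.793, 0.609, 0.0]
wrist_force: [0.3, -0.1, 0.3]
finger_gap: 0.0143
```

```bash
python3 ins.py .06 .107
```

```text
tip past face 0.0661 lat 4e-05
ee [0.5445 0.0058 0.107 ] y ang -14.89 z [-2.e-04  1.e-03 -1.e+00] F [ 0.34 -0.09  0.32] M [-0.01  0.02 -0.02] gap 0.0143 t 27.2
 shift units [-0.0242 -0.0001  0.    ]
 turn units [-0.0003 -0.0006  0.0036]
```

Emit:
servo_tool(
  series=[
    [[0,0,0,-0.006,0,0,1],[0,0,0,-0.008,0,0,1]],
  ],
)

```text
clock: 27.37
ee_pos: [0.5446, 0.0058, 0.107]
ee_rot: [-0.002, 0.793, 0.609, 0.003]
wrist_force: [3.0, 11.9, -1.6]
finger_gap: 0.0144
```

```bash
python3 ins.py .06 .107
```

```text
tip past face 0.066 lat 6e-05
ee [0.5446 0.0058 0.107 ] y ang -14.95 z [ 0.0021  0.0069 -1.    ] F [ 3.03 11.91 -1.61] M [ 1.78 -0.43  0.05] gap 0.0144 t 27.37
 shift units [-0.024  -0.0002 -0.0001]
 turn units [ 0.0002 -0.0048  0.0029]
```

Emit:
servo_tool(
  series=[
    [[0,-0.002,0,-0.012,0,0,1]],
  ],
)

```text
clock: 27.45
ee_pos: [0.5446, 0.0058, 0.107]
ee_rot: [-0.003, 0.793, 0.609, 0.004]
wrist_force: [5.4, 19.0, -1.9]
finger_gap: 0.0143
```

```bash
python3 ins.py .06 .107
```

```text
tip past face 0.066 lat 7e-05
ee [0.5446 0.0058 0.107 ] y ang -14.99 z [ 0.0034  0.0091 -1.    ] F [ 5.37 19.02 -1.93] M [ 2.72 -0.7   0.06] gap 0.0143 t 27.45
 shift units [-0.024  -0.0002 -0.0002]
 turn units [ 0.0006 -0.0064  0.0024]
```

Emit:
servo_tool(
  series=[
    [[0,-0.002,0,-0.014,0,0,1]],
  ],
)

```text
clock: 27.53
ee_pos: [0.5446, 0.0058, 0.107]
ee_rot: [-0.003, 0.793, 0.609, 0.006]
wrist_force: [6.5, 17.6, -1.4]
finger_gap: 0.0141
```

```bash
python3 ins.py .06 .107
```

```text
tip past face 0.066 lat 5e-05
ee [0.5446 0.0058 0.107 ] y ang -15.02 z [ 0.0049  0.0118 -0.9999] F [ 6.5  17.57 -1.37] M [ 2.78 -0.74  0.03] gap 0.0141 t 27.53
 shift units [-0.0241 -0.0001 -0.0001]
 turn units [ 0.0011 -0.0085  0.0021]
```

Emit:
servo_tool(
  series=[
    [[0,-0.004,0,-0.018,0,0,1]],
  ],
)

```text
clock: 27.62
ee_pos: [0.5443, 0.0053, 0.107]
ee_rot: [-0.003, 0.794, 0.609, 0.006]
wrist_force: [4.0, 12.1, -0.3]
finger_gap: 0.0144
```

```bash
python3 ins.py .06 .107
```

```text
tip past face 0.0655 lat -3e-05
ee [0.5443 0.0053 0.107 ] y ang -15.03 z [ 0.0058  0.0122 -0.9999] F [ 4.02 12.05 -0.35] M [ 1.59 -0.44  0.04] gap 0.0144 t 27.62
 shift units [-0.022   0.0002 -0.0002]
 turn units [ 0.0016 -0.0088  0.0019]
```

It broke loose at just over 20 N, which confirms it really was wedged. I ease it back until free.

Emit:
servo_tool(
  series=[
    [[0,-0.004,0,-0.012,0,0,1],[0,-0.002,0,-0.008,0,0,1]],
  ],
)

```text
clock: 27.78
ee_pos: [0.544, 0.0042, 0.107]
ee_rot: [-0.002, 0.793, 0.609, 0.005]
wrist_force: [1.9, 6.3, -0.3]
finger_gap: 0.0145
```

```bash
python3 ins.py .06 .107
```

```text
tip past face 0.0644 lat -6e-05
ee [0.544  0.0042 0.107 ] y ang -14.98 z [ 0.0059  0.0084 -0.9999] F [ 1.91  6.26 -0.33] M [ 0.81 -0.23 -0.04] gap 0.0145 t 27.78
 shift units [-0.0175  0.0003 -0.0002]
 turn units [ 0.0024 -0.0064  0.0025]
```

Emit:
servo_tool(
  series=[
    [[0,-0.003,0,-0.006,0,0,1],[0,-0.002,0,-0.004,0,0,1]],
  ],
)

```text
clock: 27.95
ee_pos: [0.5439, 0.0038, 0.107]
ee_rot: [0.0, 0.793, 0.609, 0.003]
wrist_force: [0.5, 3.5, 0.0]
finger_gap: 0.0141
```

```bash
python3 ins.py .06 .107
```

```text
tip past face 0.064 lat -9e-05
ee [0.5439 0.0038 0.107 ] y ang -14.95 z [ 0.0052  0.0037 -1.    ] F [0.54 3.46 0.05] M [ 0.45 -0.14  0.01] gap 0.0141 t 27.95
 shift units [-0.0158  0.0004 -0.0001]
 turn units [ 0.0027 -0.0033  0.0029]
```

Emit:
servo_tool(
  series=[
    [[0.002,-0.002,0,-0.005,0,0,1],[0,0,0,-0.002,0,0,1],[0,0,0,0,0,0,1]],
  ],
)

```text
clock: 28.2
ee_pos: [0.5434, 0.002, 0.107]
ee_rot: [-0.0, 0.793, 0.609, 0.001]
wrist_force: [-0.3, 1.3, 1.0]
finger_gap: 0.0145
```

```bash
python3 ins.py .06 .107
```

```text
tip past face 0.0621 lat -0.00012
ee [0.5434 0.002  0.107 ] y ang -14.92 z [ 0.0011  0.001  -1.    ] F [-0.27  1.34  1.03] M [ 0.23  0.01 -0.  ] gap 0.0145 t 28.2
 shift units [-0.0084  0.0005 -0.0001]
 turn units [ 0.0005 -0.0009  0.0033]
```

Emit:
servo_tool(
  series=[
    [[0,0,0,0.003,0,0,1],[0,0,0,0.002,0,0,1]],
  ],
)

```text
clock: 28.37
ee_pos: [0.5434, 0.0022, 0.107]
ee_rot: [0.0, 0.793, 0.609, 0.0]
wrist_force: [-0.6, -0.3, 0.3]
finger_gap: 0.0143
```

```bash
python3 ins.py .06 .107
```

```text
tip past face 0.0622 lat -0.00011
ee [0.5434 0.0022 0.107 ] y ang -14.93 z [ 4.e-04 -2.e-04 -1.e+00] F [-0.63 -0.34  0.25] M [-0.05  0.12 -0.01] gap 0.0143 t 28.37
 shift units [-0.009   0.0004  0.0001]
 turn units [0.0003 0.0001 0.0031]
```

Emit:
servo_tool(
  series=[
    [[0,0,0,0.003,0,0,1],[0,0,0,0.003,0,0,1]],
  ],
)

```text
clock: 28.53
ee_pos: [0.5437, 0.0029, 0.107]
ee_rot: [0.0, 0.793, 0.609, -0.0]
wrist_force: [-0.9, -1.4, 1.5]
finger_gap: 0.0146
```

```bash
python3 ins.py .06 .107
```

```text
tip past face 0.063 lat -5e-05
ee [0.5437 0.0029 0.107 ] y ang -14.96 z [ 1.0e-04 -1.1e-03 -1.0e+00] F [-0.88 -1.41  1.46] M [-0.13  0.03  0.04] gap 0.0146 t 28.53
 shift units [-0.0119  0.0002  0.0001]
 turn units [0.0002 0.0007 0.0028]
```

Just starting to nip (about 1.6 N) at 63 mm. I'm letting go here.

Emit:
servo_tool(
  series=[
    [[0,0,0,0,0,0,1],[0,0,0,0,0,0,0.4],[0,0,0,0,0,0,0],[0,0,0,0,0,0,-0.3],[0,0,0,0,0,0,-0.3],[0,0,0,0,0,0,-0.3],[0,0,0,0,0,0,-0.3]],
  ],
)

```text
clock: 29.12
ee_pos: [0.5437, 0.0033, 0.1067]
ee_rot: [0.0, 0.793, 0.609, -0.0]
wrist_force: [0.1, -0.5, -0.8]
finger_gap: 0.0559
```

```bash
python3 keyfit.py w17| egrep "ee|y \[|lo"; python3 ins.py .06 .107|head -1
```

```text
ee [0.5437 0.0033 0.1067] y ang -14.97 z [-2.e-04 -5.e-04 -1.e+00] F [ 0.1 -0.5 -0.8] t 29.12
p 0.58 [276.7, 253.0] 2913 tool lo [-0.009  -0.0082 -0.0177] hi [ 0.029   0.007  -0.0035]
0.0 657 y [-0.0078  0.0069 -0.0005] ztop -0.0155
0.01 703 y [-0.0081  0.0067 -0.0007] ztop -0.0059
0.02 640 y [-0.008   0.007  -0.0005] ztop -0.0055
tip past face 0.0634 lat -0.00017
```

Emit:
servo_tool(
  series=[
    [[0,0,0,0,0,-0.06,-0.3],[0,0,0,0,0,-0.12,-0.3],[0,0,0,0,0,-0.12,-0.3],[0,0,0,-0.05,0,-0.04,-0.6],[0,0,0,-0.13,0.005,0,-1],[0,0,0,-0.14,0.006,0,-1],[0,0,0,-0.14,0.006,0.02,-1],[0,0,0,-0.14,0.006,0.06,-1],[0,0,0,-0.08,0.004,0.12,-1],[0,0,0,0,0,0.14,-1],[0,0,0,0,0,0.1,-1],[0,0,0,0,0,0.0,-1],[0,0,0,0,0,0,-1]],
  ],
)

```text
clock: 30.3
ee_pos: [0.5027, -0.1762, 0.0811]
ee_rot: [0.003, 0.793, 0.61, -0.0]
wrist_force: [-0.3, 0.9, 0.1]
finger_gap: 0.0859
```

```bash
python3 st.py .5065 -.1677 .006 -14.6; python3 dr.py w18
```

```text
ee [ 0.5027 -0.1762  0.0811] y ang -14.89 z [ 0.0035 -0.0053 -1.    ] F [-0.27  0.87  0.08] M [ 0.01 -0.01 -0.06] gap 0.0859 t 30.3
 shift units [0.0379 0.0045 0.3004]
 turn units [ 0.0032  0.0029 -0.0034]
ee [ 0.5027 -0.1762  0.0811] y ang -14.89 z [ 0.0035 -0.0053 -1.    ] F [-0.3  0.9  0.1] t 30.3
0.72 [277.2, 198.5] 5949
top z 0.01860621760766966 ((506.1428527832031, -166.59500122070312), (129.10488891601562, 20.11182403564453), 75.3802261352539)
```

View pics/w18.png

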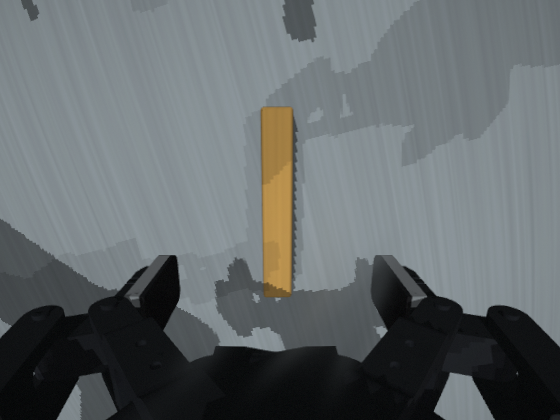

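Drift lies flat at (277,200) px, where I left it. Picking it up again.

Emit:
servo_tool(
  series=[
    [[0.003,0.003,-0.003,0.038,0.004,0.08,-1],[0,0,0,0,0,0.1,-1],[0,0,0,0,0,0.07,-1],[0,0,0,0,0,0.02,-1],[0,0,0,0,0,0,-1]],
  ],
)

```text
clock: 30.82
ee_pos: [0.5147, -0.1683, 0.0225]
ee_rot: [0.009, 0.79, 0.613, 0.005]
wrist_force: [0.3, 0.4, -0.2]
finger_gap: 0.0853
```

```bash
python3 st.py .5064 -.1673 .006 -14.6
```

```text
ee [ 0.5147 -0.1683  0.0225] y ang -14.33 z [ 0.0193 -0.009  -0.9998] F [ 0.34  0.38 -0.21] M [-0.    0.06 -0.04] gap 0.0853 t 30.82
 shift units [-0.0042 -0.0344  0.0653]
 turn units [0.0139 0.0026 0.0031]
```

Emit:
servo_tool(
  series=[
    [[0.014,0.003,0.003,-0.004,-0.034,0.03,-1],[0.004,0,0,0,-0.008,0.02,-1],[0,0,0,0,0,0.01,-1],[0,0,0,0,0,0,-1]],
  ],
)

```text
clock: 31.15
ee_pos: [0.5062, -0.1673, 0.0108]
ee_rot: [-0.0, 0.791, 0.612, -0.001]
wrist_force: [0.6, 0.2, 0.3]
finger_gap: 0.0854
```

```bash
python3 st.py .5064 -.1673 .006 -14.6
```

```text
ee [ 0.5062 -0.1673  0.0108] y ang -14.55 z [-1.4e-03 -1.0e-04 -1.0e+00] F [0.64 0.2  0.25] M [0.01 0.01 0.02] gap 0.0854 t 31.15
 shift units [0.0003 0.0007 0.0194]
 turn units [-0.0009  0.0003  0.0006]
```

Emit:
servo_tool(
  series=[
    [[-0.001,0,0,0,0,0.016,-1],[0,0,0,0,0,0.006,-1],[0,0,0,0,0,0,1],[0,0,0,0,0,0,1],[0,0,0,0,0,0,1],[0,0,0,0,0,0,1],[0,0,0,0,0,0,1],[0,0,0,0,0,0,1],[0,0,0,0,0,0,1]],
  ],
  squeeze=80,
)

```text
clock: 31.9
ee_pos: [0.5071, -0.168, 0.0065]
ee_rot: [0.002, 0.791, 0.612, 0.0]
wrist_force: [0.4, 0.1, -4.2]
finger_gap: 0.0177
```

```bash
python3 st.py .518 -.093 .1088 -14.85
```

```text
ee [ 0.5071 -0.168   0.0065] y ang -14.56 z [ 0.0026 -0.0018 -1.    ] F [ 0.41  0.09 -4.17] M [ 0.01  0.04 -0.01] gap 0.0177 t 31.9
 shift units [ 0.3007 -0.0319 -0.4095]
 turn units [0.002  0.0007 0.0034]
```

Emit:
servo_tool(
  series=[
    [[0,0,0.001,0,0,-0.05,1],[0,0,0.001,0,0,-0.1,1],[0,0,0,0,-0.01,-0.12,1],[0,0,0,0.04,-0.01,-0.11,1],[0,0,0,0.11,-0.01,-0.03,1],[0,0,0,0.1,0,0,1],[0,0,0,0.05,0,0,1],[0,0,0,0,0,0,1],[0,0,0,0,0,0,1]],
  ],
)

```text
clock: 32.65
ee_pos: [0.5154, -0.0897, 0.1093]
ee_rot: [-0.004, 0.793, 0.61, -0.002]
wrist_force: [0.1, 0.4, -2.9]
finger_gap: 0.0178
```

```bash
python3 st.py .5203 -.0856 .109 -14.85
```

```text
ee [ 0.5154 -0.0897  0.1093] y ang -14.88 z [-0.0074  0.0036 -1.    ] F [ 0.1   0.36 -2.9 ] M [ 0.02 -0.02  0.05] gap 0.0178 t 32.65
 shift units [0.021  0.0147 0.0011]
 turn units [-0.0054 -0.001  -0.0003]
```

Emit:
servo_tool(
  series=[
    [[-0.005,-0.001,0,0.02,0.014,0,1],[-0.001,0,0,0.004,0.003,0,1],[0,0,0,0,0,0,1]],
  ],
)

```text
clock: 32.9
ee_pos: [0.5204, -0.0858, 0.1079]
ee_rot: [-0.0, 0.793, 0.609, -0.0]
wrist_force: [0.0, 0.3, -3.6]
finger_gap: 0.0178
```

```bash
python3 tp.py
python3 - <<'E'
from kv import *
look('w19','')
a=cv2.imread('pics/w19.png')[0:200,180:380];cv2.imwrite('pics/w19c.png',cv2.resize(a,None,fx=3,fy=3,interpolation=cv2.INTER_CUBIC))
E
python3 hp.py w19
```

```text
adv mm -14.14 lat 0.15 z 0.1079 F along 0.31 lat -0.03 Fz -3.59 M [-0.04  0.01 -0.01] v 0.0088
ee [ 0.5204 -0.0858  0.1079] y ang -14.93 z [-1.2e-03 -1.0e-04 -1.0e+00] F [ 0.05  0.31 -3.59] M [-0.04  0.01 -0.01] gap 0.0178 t 32.9
 turn units [-0.0007  0.0003 -0.001 ]
ee [ 0.5204 -0.0858  0.1079] y ang -14.93 z [-1.2e-03 -1.0e-04 -1.0e+00] F [ 0.   0.3 -3.6] t 32.9
w19 head s [-0.0371 -0.0295 -0.0218] 1487 ztop 0.1226 face s 0.0051 8 shank ztop 0.1128
```

View pics/w19c.png

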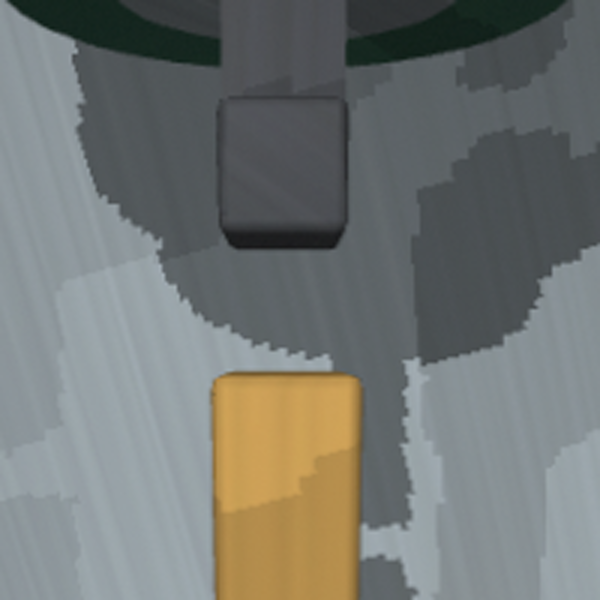

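Key is now 3 mm farther out, drift aligned (gap about 17 mm). Approach and tap again.

Emit:
servo_tool(
  series=[
    [[-0.001,0,0,0.02,0,0,1],[0,0,0,0.02,0,0,1],[0,0,0,0.014,0,0,1],[0,0,0,0.006,0,0,1]],
  ],
)

```text
clock: 33.28
ee_pos: [0.524, -0.0717, 0.1071]
ee_rot: [-0.0, 0.794, 0.608, -0.001]
wrist_force: [0.2, -0.0, -3.5]
finger_gap: 0.0177
```

```bash
python3 tp.py
```

```text
adv mm 0.38 lat 0.04 z 0.1071 F along 0.02 lat 0.17 Fz -3.45 M [-0.01 -0.02  0.01] v 0.0374
ee [ 0.524  -0.0717  0.1071] y ang -15.11 z [-1.1e-03 -2.0e-04 -1.0e+00] F [ 0.17 -0.03 -3.45] M [-0.01 -0.02  0.01] gap 0.0177 t 33.28
 turn units [-0.0007  0.0003 -0.0031]
```

Emit:
servo_tool(
  series=[
    [[0,0,-0.002,0.006,0,-0.004,1],[0,0,0,0.005,0,-0.001,1],[0,0,0,0.006,0,0,1]],
  ],
)

```text
clock: 33.53
ee_pos: [0.5252, -0.067, 0.1085]
ee_rot: [-0.0, 0.793, 0.61, -0.001]
wrist_force: [-0.2, -0.2, -3.7]
finger_gap: 0.0179
```

```bash
python3 tp.py
```

```text
adv mm 5.23 lat -0.01 z 0.1085 F along -0.2 lat -0.12 Fz -3.65 M [-0.12  0.09 -0.01] v 0.0397
ee [ 0.5252 -0.067   0.1085] y ang -14.88 z [-1.3e-03 -6.0e-04 -1.0e+00] F [-0.17 -0.16 -3.65] M [-0.12  0.09 -0.01] gap 0.0179 t 33.53
 turn units [-0.0007  0.0006 -0.0003]
```

Emit:
servo_tool(
  series=[
    [[0,0,0,0.006,0,0,1]],
  ],
)

```text
clock: 33.62
ee_pos: [0.5254, -0.0666, 0.1086]
ee_rot: [0.001, 0.792, 0.61, -0.002]
wrist_force: [-3.6, -10.1, -3.3]
finger_gap: 0.0177
```

```bash
python3 tp.py
```

```text
adv mm 5.72 lat 0.08 z 0.1086 F along -10.63 lat -0.88 Fz -3.33 M [-1.78  0.47  0.02] v 0.0388
ee [ 0.5254 -0.0666  0.1086] y ang -14.84 z [-0.0018 -0.0029 -1.    ] F [ -3.57 -10.05  -3.33] M [-1.78  0.47  0.02] gap 0.0177 t 33.62
 turn units [-0.0007  0.0022  0.0002]
```

Emit:
servo_tool(
  series=[
    [[0,0.002,0,0.01,0,0,1],[0,0.002,0,0.011,0,0,1]],
  ],
)

```text
clock: 33.78
ee_pos: [0.5257, -0.0665, 0.1087]
ee_rot: [0.002, 0.792, 0.611, -0.003]
wrist_force: [-4.6, -14.9, -3.9]
finger_gap: 0.0179
```

```bash
python3 tp.py
```

```text
adv mm 5.91 lat 0.28 z 0.1087 F along -15.59 lat -0.61 Fz -3.87 M [-2.38  0.72  0.01] v 0.0304
ee [ 0.5257 -0.0665  0.1087] y ang -14.72 z [-0.0029 -0.0064 -1.    ] F [ -4.58 -14.92  -3.87] M [-2.38  0.72  0.01] gap 0.0179 t 33.78
 turn units [-0.0008  0.0046  0.0016]
```

Emit:
servo_tool(
  series=[
    [[0,0.003,0.001,0.013,0,0,1],[0,0.003,0.001,0.013,0,0,1]],
  ],
)

```text
clock: 33.95
ee_pos: [0.5256, -0.0665, 0.1088]
ee_rot: [0.002, 0.792, 0.61, -0.004]
wrist_force: [-5.7, -14.8, -2.3]
finger_gap: 0.0182
```

```bash
python3 tp.py
```

```text
adv mm 5.89 lat 0.2 z 0.1088 F along -15.8 lat -1.69 Fz -2.3 M [-2.42  0.81  0.04] v 0.026
ee [ 0.5256 -0.0665  0.1088] y ang -14.81 z [-0.0046 -0.0081 -1.    ] F [ -5.68 -14.84  -2.3 ] M [-2.42  0.81  0.04] gap 0.0182 t 33.95
 turn units [-0.0015  0.006   0.0005]
```

Emit:
servo_tool(
  series=[
    [[-0.001,0.005,0,-0.014,0,0,1],[0,0.003,0,0,0,0.001,1],[0,0,0,0.006,0,0,1],[0,0,0,0.007,0,0,1],[0,0,0,0.01,0,0,1],[0,0,0,0.013,0,0,1]],
  ],
)

```text
clock: 34.45
ee_pos: [0.5262, -0.0663, 0.1091]
ee_rot: [0.002, 0.792, 0.61, -0.002]
wrist_force: [-8.0, -25.8, -1.9]
finger_gap: 0.0176
```

```bash
python3 tp.py
```

```text
adv mm 6.18 lat 0.72 z 0.1091 F along -27.03 lat -1.11 Fz -1.9 M [-4.15  1.2   0.09] v 0.0921
ee [ 0.5262 -0.0663  0.1091] y ang -14.77 z [-0.0017 -0.0058 -1.    ] F [ -8.   -25.84  -1.9 ] M [-4.15  1.2   0.09] gap 0.0176 t 34.45
 turn units [-0.0001  0.004   0.0009]
```

That one reached 27 N, firmer than intended but under the limit, and the advance was only about 0.2 mm. I back off and check the key.

Emit:
servo_tool(
  series=[
    [[0,0.004,0.001,-0.02,-0.002,0.001,1],[0,0.001,0,-0.012,-0.001,0,1],[0,0,0,0,0,0,1],[0,0,0,0,0,0,1]],
  ],
)

```text
clock: 34.78
ee_pos: [0.5236, -0.0733, 0.109]
ee_rot: [-0.0, 0.792, 0.61, 0.001]
wrist_force: [-0.3, 0.5, -2.2]
finger_gap: 0.0178
```

```bash
python3 tp.py
python3 - <<'E'
from kv import *
look('w20','')
a=cv2.imread('pics/w20.png')[0:200,180:380];cv2.imwrite('pics/w20c.png',cv2.resize(a,None,fx=3,fy=3,interpolation=cv2.INTER_CUBIC))
E
python3 hp.py w14 w20
```

```text
adv mm -1.25 lat 0.05 z 0.109 F along 0.41 lat -0.41 Fz -2.17 M [ 0.05 -0.02  0.02] v 0.0076
ee [ 0.5236 -0.0733  0.109 ] y ang -14.81 z [ 5.0e-04  1.2e-03 -1.0e+00] F [-0.29  0.51 -2.17] M [ 0.05 -0.02  0.02] gap 0.0178 t 34.78
 turn units [ 0.0001 -0.0009  0.0005]
ee [ 0.5236 -0.0733  0.109 ] y ang -14.81 z [ 5.0e-04  1.2e-03 -1.0e+00] F [-0.3  0.5 -2.2] t 34.78
w14 head s [-0.034  -0.0261 -0.0185] 1417 ztop 0.1227 face s 0.0055 2977 shank ztop 0.1126
w20 head s [-0.0339 -0.026  -0.0184] 1412 ztop 0.1227 face s 0.0054 2937 shank ztop 0.1126
```

View pics/w20c.png

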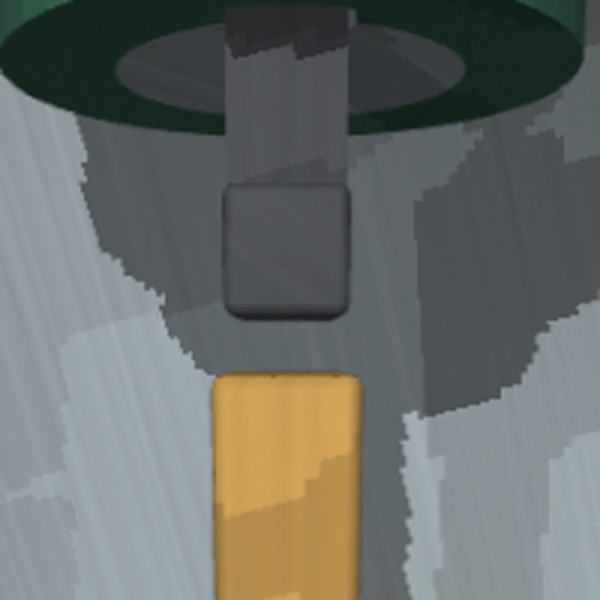

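The taps drove the key about 3 mm back in, to the same tight position, and it stops there. Now I lay the drift down.

Emit:
servo_tool(
  series=[
    [[0,0,0,-0.08,0,0,1],[0,0,0,-0.13,0,0.03,1],[0,0,0,-0.13,0,0.08,1],[0,0,0,-0.06,0,0.1,1],[0,0,0,0,0,0.09,1],[0,0,0,0,0,0.02,1],[0,0,0,0,0,0,1],[0,0,0,0,0,0,1]],
  ],
)

```text
clock: 35.5
ee_pos: [0.5016, -0.1702, 0.0283]
ee_rot: [0.002, 0.791, 0.612, 0.004]
wrist_force: [-0.4, 0.1, -2.7]
finger_gap: 0.0178
```

```bash
python3 st.py .502 -.17 .0066 -14.6
```

```text
ee [ 0.5016 -0.1702  0.0283] y ang -14.52 z [ 0.0081  0.0014 -1.    ] F [-0.35  0.12 -2.75] M [ 0.01 -0.06  0.03] gap 0.0178 t 35.5
 shift units [0.0008 0.0007 0.0868]
 turn units [ 0.005  -0.0023  0.001 ]
```

Emit:
servo_tool(
  series=[
    [[0.005,-0.002,0.001,0,0,0.035,1],[0.001,0,0,0,0,0.025,1],[0,0,0,0,0,0.012,1],[0,0,0,0,0,0.004,1],[0,0,0,0,0,0,1]],
  ],
)

```text
clock: 35.92
ee_pos: [0.505, -0.1686, 0.0113]
ee_rot: [0.002, 0.79, 0.613, 0.001]
wrist_force: [0.1, 0.2, -3.3]
finger_gap: 0.0173
```

```bash
python3 st.py .502 -.17 .0066 -14.6
```

```text
ee [ 0.505  -0.1686  0.0113] y ang -14.38 z [ 0.0038 -0.002  -1.    ] F [ 0.12  0.25 -3.27] M [ 0.05 -0.01 -0.04] gap 0.0173 t 35.92
 shift units [-0.0083 -0.0103  0.0188]
 turn units [0.0028 0.0006 0.0026]
```

Emit:
servo_tool(
  series=[
    [[0.003,0,0,0,0,0.012,1],[0,0,0,0,0,0.006,1],[0,0,0,0,0,0.005,1],[0,0,0,0,0,0.004,1],[0,0,0,0,0,0,1]],
  ],
)

```text
clock: 36.33
ee_pos: [0.5058, -0.1686, 0.0069]
ee_rot: [0.001, 0.79, 0.613, -0.0]
wrist_force: [-0.1, -1.0, -4.0]
finger_gap: 0.0175
```

```bash
python3 st.py .502 -.17 .0066 -14.6
```

```text
ee [ 0.5058 -0.1686  0.0069] y ang -14.34 z [ 0.0012 -0.0019 -1.    ] F [-0.12 -0.98 -4.01] M [-0.03 -0.01  0.03] gap 0.0175 t 36.33
 shift units [-0.009  -0.0133  0.0013]
 turn units [0.0011 0.001  0.0031]
```

Emit:
servo_tool(
  series=[
    [[0.001,0.001,0,0,0,0.005,1],[0,0,0,0,0,0.004,1],[0,0,0,0,0,0.004,1]],
  ],
)

```text
clock: 36.58
ee_pos: [0.506, -0.1687, 0.0064]
ee_rot: [0.001, 0.79, 0.613, 0.0]
wrist_force: [-3.5, 2.0, 9.6]
finger_gap: 0.0179
```

```bash
python3 st.py .502 -.17 .0066 -14.6
```

```text
ee [ 0.506  -0.1687  0.0064] y ang -14.33 z [ 1.2e-03 -4.0e-04 -1.0e+00] F [-3.45  1.97  9.63] M [0.28 0.62 0.  ] gap 0.0179 t 36.58
 shift units [-0.009  -0.0143 -0.0006]
 turn units [0.0009 0.0001 0.0031]
```

Drift is on the bench (Fz +9.6 N). Relax, open, and rise clear.

Emit:
servo_tool(
  series=[
    [[0,0,0,0,0,0,1],[0,0,0,0,0,0,0.4],[0,0,0,0,0,0,0],[0,0,0,0,0,0,-0.4],[0,0,0,0,0,0,-0.4],[0,0,0,0,0,0,-0.4],[0,0,0,0,0,-0.05,-0.4],[0,0,0,0,0,-0.1,-0.4],[0,0,0,0,0,-0.14,-0.4],[0,0,0,0,0,-0.14,-0.4],[0,0,0,-0.1,0,-0.1,-0.4],[0,0,0,-0.1,0,-0.04,-0.4],[0,0,0,0,0,0,-0.4],[0,0,0,0,0,0,-0.4],[0,0,0,0,0,0,-0.4]],
  ],
)

```text
clock: 37.83
ee_pos: [0.4937, -0.2189, 0.155]
ee_rot: [0.001, 0.79, 0.614, 0.0]
wrist_force: [0.8, 0.5, 0.3]
finger_gap: 0.0595
```

```bash
python3 dr.py w21
python3 - <<'E'
from h import *
print(bot.get_obs()['ee_pos'],bot.get_obs()['clock'])
for n in('top','scene'):
    im,d=grab_frame(n);cv2.imwrite(f'pics/{n}F.png',im[:,:,::-1]);p=camera_params(n);W=cloud(d,p)
    for r in regions_of('valve1_mid',n)[:4]:
        Q=W[r['mask']&(d>0)];print(n,'valve',round(r['p'],2),np.round(r['centre']),np.median(Q,0).round(3),Q[:,2].max().round(3))
    for r in regions_of('drift_mid',n)[:1]:
        Q=W[r['mask']&(d>0)];print(n,'drift',np.median(Q,0).round(4))
E
```

```text
ee [ 0.4937 -0.2189  0.155 ] y ang -14.29 z [ 0.0022 -0.0017 -1.    ] F [0.8 0.5 0.3] t 37.83
0.66 [274.6, 132.1] 3669
top z 0.018675472157902967 ((505.35205078125, -168.21099853515625), (129.333740234375, 19.693363189697266), 76.0908203125)
[ 0.49341427 -0.21807931  0.15430328] 37.9333
top valve 0.76 [224. 309.] [0.377 0.053 0.009] 0.117
top drift [ 0.5134 -0.1411  0.0197]
scene valve 0.62 [325. 161.] [0.379 0.053 0.01 ] 0.114
scene drift [ 0.509  -0.168   0.0182]
```

View pics/sceneF.png

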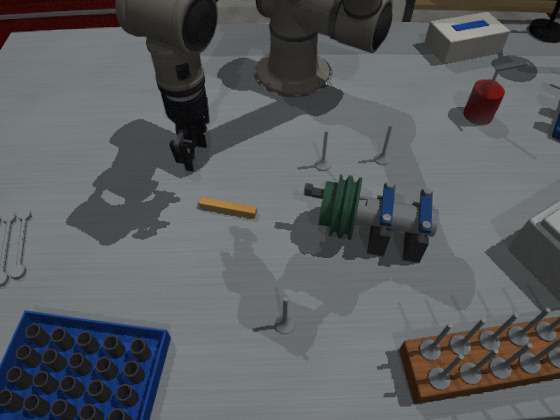

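View pics/w21.png

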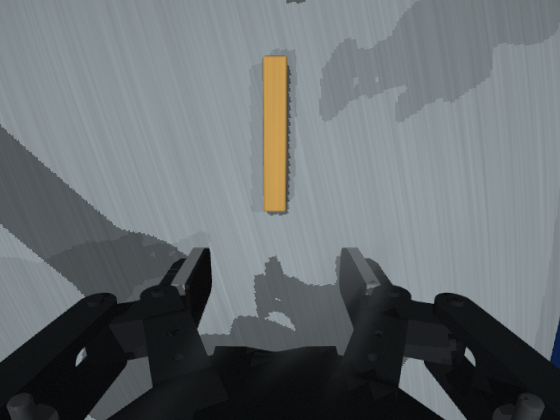

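The scene view shows the key in the hub with its head out at (313,190), the drift flat at (228,208), and the three valves standing at (323,162), (383,157) and (285,322), as at the start. The arm is clear, so I'm handing in.

```bash
python3 -c "
from bench import job_done;print(job_done())"
```

```text
the job is handed in; nothing more can be done
None
```

The key is wedged tight in the keyway, the drift lies flat on the bench, and I handed the job in at about 38 s. No verdict was reported.

**First try:** I slid the key in to a nip, let go and tapped it at 20–24 N until it stopped. That moved it less than 1 mm, so I may have nipped it too firmly by hand, over the 10 N allowed at let-go.

**Second try:** I laid the drift down and drew the key back about 3 mm; it broke loose at just over 20 N. I re-nipped it at about 1.6 N with the tip 63 mm in, let go, and tapped it again. The taps drove it about 3 mm in, back to the same spot within 0.1 mm. It then stopped moving.

**Last checks:**
- **Key:** in line, with the tip about 64 mm past the mouth. At roughly 7 N per mm, about 3 mm past the nip, the wedging should be near 20 N, but I could not measure the bearing force directly.
- **Drift:** flat on the bench, with its top about 19 mm up in the wrist and scene views.
- **Valves:** all three stand where they stood in the final scene picture. The network re-measured only one of them, with no shift; the other two I checked by eye.
- **Arm:** clear of everything.

**Outside the intent:** the last tap read 27 N, harder than the 20 N asked but below the 40 N limit. Forces were read only at the end of each move, so brief peaks in between went unseen.

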